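Load the filter reader behind its bifold light guard

TASK

Get the filter transmission reader ready for a run: fold its bifold light guard right back against the hinge side, raise the red hold-down lever fully, and slide every colour filter on the mat flat under the fixed bar until it is fully home against the stop, one filter to a lane. Then lower the lever all the way so that the pads hold the filters, and close the light guard flat. Leave everything else on the bench where it is.

Things in the scene. Friction and masses are not known exactly. Their poses are not given: they have to be found in the camera images.
- reader: filter reader, fixed: dark base plate, 400 mm wide, x = -30 to 120 mm, its flat deck 12 mm high; white housing behind, aluminium bar across, amber bifold door in front, red-knobbed lever at its left. Origin under the base, on the door line, at the middle lane; x points away from the robot (the way filters go in), y left, z up. Side screens 60 mm high at y = -178 and 131, from x = -4 mm back.
- bar_front (a point): lower front edge of the fixed bar, at the middle lane. The bar spans reader x = 34 to 66 mm, z = 24 to 44 mm, over all lanes; the slot under it, down to the deck, is 12 mm high. While the lever is down, sprung pads in it (x = 43 to 57 mm) leave only 6 mm.
- stop (a point): foot of the stop (front face of the housing, which is 72 mm high) at the middle lane, reader x = 80 mm, on the deck. The deck is flat from its front edge to here. A filter fully home touches the stop; its trailing edge is then at x = 30 mm, 4 mm in front of the bar.
- lane0 (a point): where the underside centre of a filter lies when fully home in the left lane (reader y = +68 mm), on the deck 12 mm above the worktop. Axes are the reader's. Each lane is 54 mm wide between ribs 12 mm high (reader z 12 to 24), which run from x = 34 mm to the stop; their pointed noses, from x = 24 mm on, widen the mouth to about 64 mm.
- lane1 (a point): where the underside centre of a filter lies when fully home in the middle lane (reader y = 0 mm), on the deck 12 mm above the worktop. Axes are the reader's. Lanes as lane0.
- lane2 (a point): where the underside centre of a filter lies when fully home in the right lane (reader y = -68 mm), on the deck 12 mm above the worktop. Axes are the reader's. Lanes as lane0.
- bifold (a joint): bifold door: angle a of its first panel from the door line, rad, 0 flat shut to 1.45 folded back (limits); starts ajar, 0.4 to 0.8. Two panels 150 mm long, 8 mm thick, z = 16 to 60 mm. The first hinges at door_hinge; the second follows along the door line by itself. Fold post at reader x = -150 sin a, y = -172 + 150 cos a mm. Stays where left; 1 N at the post moves it.
- fold_post (a point): the fold hinge: a vertical steel post, 16 mm in diameter, standing 52 mm above the panels (z 60 to 112 mm); this point is on its axis at z = 92 mm. Push it sideways, or hold it, there. It swings out towards the robot as the door opens.
- door_hinge (a point): a point on the fixed vertical hinge axis of the first panel, right side: reader x = 0, y = -172, z = 60 mm.
- lever (a joint): angle of the hold-down lever, rad: 0 lowered (level, pointing at the robot along the reader's -x), 1.15 fully raised (limits). Stays where it is left; about 2 N at the knob moves it.
- lever_knob (a point): centre of the lever's red knob, a cylinder of 16 mm diameter and 26 mm long lying along the reader's y, 70 mm from the pivot. It can be pinched over its two ends from above.
- lever_pivot (a point): the lever's pivot, reader x = 55, y = 192, z = 50 mm; its axis is the reader's y. White cheeks up to z = 60 mm, 31 mm wide, stand beside it at x = 36 to 74 mm.
- mat: blue mat, 190 x 190 x 2 mm, fixed, right of the reader; origin at the centre of its underside.
- filter_red: black-framed red colour filter in a square slide frame, 50 x 50 x 8 mm, 30 g, starting flat on the mat; origin at the centre of its underside, z up, x and y along its edges. May be absent (only 2 or 3 of the 4 filters are there).
- filter_green: white-framed green colour filter in a square slide frame, 50 x 50 x 8 mm, 30 g, starting flat on the mat; origin at the centre of its underside, z up, x and y along its edges. May be absent (only 2 or 3 of the 4 filters are there).
- filter_blue: black-framed blue colour filter in a square slide frame, 50 x 50 x 8 mm, 30 g, starting flat on the mat; origin at the centre of its underside, z up, x and y along its edges. May be absent (only 2 or 3 of the 4 filters are there).
- filter_yellow: white-framed yellow colour filter in a square slide frame, 50 x 50 x 8 mm, 30 g, starting flat on the mat; origin at the centre of its underside, z up, x and y along its edges. May be absent (only 2 or 3 of the 4 filters are there).
- cleaner_bottle: white spray bottle with blue cap, 41 mm in diameter, 129 mm high; leave alone. Origin under its centre.
- multimeter: yellow hand multimeter, 135 x 68 x 42 mm; leave alone. Origin under its centre.
- sensor_head: black sensor head on a short post, 84 mm high; leave alone. Origin under its middle.
- glass_block: clear glass block, 50 x 90 x 18 mm; leave alone. Origin under its centre.
- prism: glass prism, 31 x 60 x 27 mm; leave alone. Origin under its centre.
Mind the look-alikes: they are no part of the job. Leave any brown or turquoise look-alike of the filter_red alone.

How it is judged:
By the outcome, as a careful person would: the job done as asked, in the order asked, and still so for the second after the job is handed in, with the robot touching nothing.
Of filter_red, filter_green, filter_blue, filter_yellow only 2 to 3 are there at a start; the rules pass over those that are not, and their reading is None.
At some moment in a run one of filter_red, filter_green, filter_blue, filter_yellow may be knocked a few centimetres aside while the robot is not near it.
Once in a run the grip may slacken for a moment while it holds something.
It also fails if it takes over 210 s, if anything falls off the work surface, if the arm or the gripper's body presses on something with over 40 N, if the wrist force passes 120 N, or if a joint passes its speed limit or range.

ROBOT

A 7-joint arm with a two-finger parallel gripper is mounted at the origin on a cart in front of the work surface, level with it; the furniture and walls round the work are solid. World frame = base frame: x ahead of the robot, y to its left, z up, the work surface at z = 0. Lengths are in mm, angles in degrees, forces in N, time in s.
With the tool pointing down it reaches from about 425 to 1025 mm from the base axis. Payload 9.4 kg.
Tool frame: the origin (TCP) lies at the very end of the fingers, on their centre line; the grasp point (between the pads) lies 19 mm behind it; z points along the fingers, y is the line along which they close (so a half turn about z gives the same grasp; the last joint's range is limited). The gripper opens to 93 mm and grips with 3 to 60 N. Pads are 15 mm wide; open, the fingers measure 128 mm over their backs; the gripper's body (75 mm by 188 mm) begins 65 mm behind the grasp point.
Start: joints at [-79.624, 34.337, -0.143, 91.639, 0.103, 54.024, -4.572], TCP at [184.846, 701.039, 218.618] pointing down, gripper open.
Joint ranges: [-147.43, 147.43], [-19.82, 112.94], [-74.19, 73.91], [6.32, 146.72], [-59.91, 239.91], [6.04, 106.73], [-150.56, 150.56]. Speed limits (degrees/s): [127.2, 127.2, 172.46, 172.46, 180, 180, 180].

INTERFACE

Orientations are given as [roll, pitch, yaw] about the fixed x, y, z axes, in that order (R = Rz(yaw) Ry(pitch) Rx(roll)).
In Python, from cell import readout, viewer, ticket, look_for, trace gives the robot as it stands.
- The arm moves only by the tool jog_arm, never from a script. Its arguments are lists of equal length, an entry for each row: "dp": the shift along the tool's x, y, z in m, a list of three; "turn": the turn about the tool's z in rad; "grip": the closure, from -1 (fully open) to 1 (shut), so that 0 is half open. In form: {"dp": [[dx, dy, dz], ...], "turn": [turn, ...], "grip": [grip, ...]}. A call has 1 to 5 rows; each row shifts and turns the commanded pose from where the row before left it, along the tool's axes as they then stand; what a row does not reach is not made up. A row lasts 1/12 s, in which the tool goes at most 41.7 mm and 7.16 degrees, less where a joint would pass 70% of its speed; a pose out of reach is approached as far as the arm can. A call is refused whole if a number of a shift passes 0.0417 or a number of a turn 0.125, either way. A call with a gripper value outside its range is refused whole. The fingers move at their own pace and stop on an object; "force" is the grip in N (left out, the last holds). Time passes only in rows, so rows that do not move let the fingers close. It gives the time, the measured TCP pose, the force and the opening at its end, in the units of the state.
- readout.state(): the state, without advancing time (a new reading comes with each control period).
- viewer.camera(name): name is "scene" or "top"; returns a dict with "image" (480x640x3 uint8, red, green, blue), "range_z" (480x640 float32, mm along the optical axis (not along the pixel's ray), 0 where there is no reading), "fx", "fy", "cx", "cy" (pixels), "pose" (4x4, takes a point from camera to world coordinates). Camera axes: x right, y down, z forward; pixel columns grow to the right and rows downward; lengths in mm; the calibration is good to about 2 mm. A picture is of the moment at which its call begins.
- ticket.sign_off(): hands the job in, once; it reports no verdict.
Trained networks look in a picture, given as the dict that the camera call returned (one of the last four; its "shot" number tells which), for a name from the list of things; names that differ only in an ending like _2 or _b are one class to them, and where a whole thing is asked for, a point or a joint stands for the part that bears it (a point fixed in the world has none). Each returns a list of dicts, best first, with "confidence" (0 to 1); they miss things now and then, are a little off and sometimes report something else, mostly with a low value. They report only what shows in the picture. A call takes as long as a camera call. They do not tell look-alikes from the thing itself.
- look_for(target, picture): "location" ([row, column] as shares, 0 to 1, of the picture: columns of its width, rows of its height, amid what is visible of it).
- trace(target, picture): "pixels" (480x640 bool, what is visible of it) and "location" ([row, column] as shares, 0 to 1, of the picture: columns of its width, rows of its height, amid what is visible of it).
The state is a dict: "t": time; "joint_positions": joint angles; "joint_velocities": joint speeds; "tau": joint torques, N m; "position": TCP position; "tool_rot": TCP orientation; "force": force on the tool from outside, world axes, zero at the start; "ft_torque": the same for the moment, N m; "finger_gap": opening from 0.0 (shut) to 1.0 (fully open).
Only numpy, scipy, OpenCV 4.12 (cv2) and the standard library are available. Lean on these libraries where they do the work, as an engineer would, in place of code of your own. Each camera call takes 0.05 s, during which the arm holds its last target. There are 200 camera calls.

## Working session

There is one attempt and no reset: what is moved stays moved. The work goes in short steps, Python scripts to look and compute and a tool call to move; the robot and the scene stay as the last step left them, time stands still between calls to the robot, and variables do not carry over. Pictures are saved under pics/ and viewed, on a budget of 14 in all, crops included, one or two more only if the job needs it, and the job is handed in when it is done.

Besides the shell and the picture viewer there is one more tool, called after "Call:" as a command line: name --pt "numbers of a row" for each row, then --argument value for the rest. jog_arm: Moves the arm, as the interface text tells. Its arguments: {"type":"object","properties":{"dp":{"type":"array"},"turn":{"type":"array"},"grip":{"type":"array"},"force":{"type":"number"}},"required":["dp","turn","grip"]}

```bash
mkdir -p pics; cat > h.py <<'E'
import numpy as np, cv2
from cell import readout, viewer, ticket, look_for, trace
def save(c,n,crop=None,scale=1):
    im=c["image"][:,:,::-1]
    if crop: r0,r1,c0,c1=crop; im=im[r0:r1,c0:c1]
    cv2.imwrite("pics/"+n,cv2.resize(im,None,fx=scale,fy=scale,interpolation=cv2.INTER_CUBIC) if scale!=1 else im)
def cloud(c):
    z=c["range_z"]; v,u=np.mgrid[:480,:640]
    P=np.stack([(u-c["cx"])/c["fx"]*z,(v-c["cy"])/c["fy"]*z,z,np.ones_like(z)],-1)@np.array(c["pose"]).T
    P=P[...,:3]; P[z==0]=np.nan; return P
def proj(c,p):
    q=np.linalg.inv(np.array(c["pose"]))@np.append(p,1); return q[0]/q[2]*c["fx"]+c["cx"],q[1]/q[2]*c["fy"]+c["cy"]
E
python3 - <<'E'
from h import *
a=viewer.camera("scene");b=viewer.camera("top")
save(a,"s0.png");save(b,"t0.png")
for c in(a,b):print(c["fx"],np.round(c["pose"],3).tolist())
print(readout.state())
for n in["filter_red","filter_green","filter_blue","filter_yellow","mat","reader","fold_post","lever_knob","door_hinge","lane0","lane1","lane2","bar_front","stop"]:
    for k,c in(("s",a),("t",b)):
        P=cloud(c)
        for d in look_for(n,c)[:4]:
            r,cc=d["location"];v,u=int(r*480),int(cc*640)
            print(n,k,round(d["confidence"],2),(u,v),np.round(P[v,u]).tolist())
E
```

```text
484.03850092912404 [[0.436, -0.707, 0.557, -143.802], [-0.9, -0.346, 0.265, -430.354], [0.005, -0.617, -0.787, 1022.341], [0.0, 0.0, 0.0, 1.0]]
555.3766118644216 [[-0.048, -0.977, 0.206, 170.371], [-0.999, 0.047, -0.009, -90.37], [-0.001, -0.207, -0.978, 1860.271], [0.0, 0.0, 0.0, 1.0]]
{'t': 0.1, 'joint_positions': array([-79.62379968,  34.38066363,  -0.14478934,  91.67433114,
         0.10278445,  54.02376599,  -4.57284845]), 'joint_velocities': array([-0.03062536, -0.05509172,  0.03540929, -0.18345703,  0.04584519,
        0.03170641, -0.0208916 ]), 'tau': array([ 3.57941317e-03, -7.66557670e+01,  1.50163215e+00, -2.52933580e+01,
       -5.22798020e-02,  1.37517363e-02,  4.24032521e-05]), 'position': array([184.75484152, 700.63157839, 217.84991194]), 'tool_rot': array([-1.79921724e+02,  7.60052773e-03,  1.65230946e+02]), 'force': array([0.45252331, 0.33320318, 0.19533996]), 'ft_torque': array([ 0.02918536, -0.00607222,  0.0117223 ]), 'finger_gap': 0.997202067166474}
filter_red s 0.76 (385, 266) [564.0, -267.0, 4.0]
filter_red s 0.72 (469, 315) [522.0, -499.0, 1.0]
filter_red s 0.7
[... 1134 characters left out ...]
0, 58.0]
lever_knob t 0.65 (305, 243) [521.0, -68.0, -2.0]
door_hinge s 0.54 (167, 233) [398.0, 287.0, 22.0]
door_hinge s 0.3 (175, 192) [525.0, 354.0, 28.0]
door_hinge t 0.59 (267, 219) [597.0, 54.0, 56.0]
lane0 s 0.71 (289, 210) [595.0, 27.0, 43.0]
lane0 t 0.67 (266, 218) [603.0, 58.0, 47.0]
lane1 s 0.71 (289, 210) [595.0, 27.0, 43.0]
lane1 t 0.67 (266, 218) [603.0, 58.0, 47.0]
lane2 s 0.71 (289, 210) [595.0, 27.0, 43.0]
lane2 t 0.67 (266, 218) [603.0, 58.0, 47.0]
bar_front s 0.64 (288, 212) [593.0, 29.0, 36.0]
bar_front s 0.22 (270, 201) [593.0, 83.0, 54.0]
bar_front t 0.74 (266, 220) [595.0, 58.0, 51.0]
stop s 0.65 (287, 213) [590.0, 31.0, 34.0]
stop t 0.81 (268, 219) [596.0, 50.0, 60.0]
```

```bash
python3 - <<'E'
import cv2
a=cv2.imread("pics/s0.png");b=cv2.imread("pics/t0.png")
cv2.imwrite("pics/s0c.png",cv2.resize(a[150:400,140:560],(798,475),interpolation=cv2.INTER_CUBIC))
cv2.imwrite("pics/t0c.png",cv2.resize(b[150:330,180:480],(800,480),interpolation=cv2.INTER_CUBIC))
E
```

```text
(no output)
```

View pics/s0c.png

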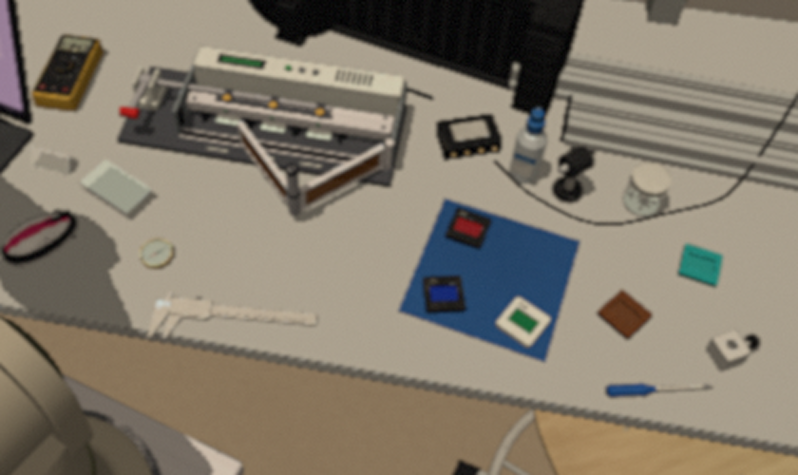

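View pics/t0c.png

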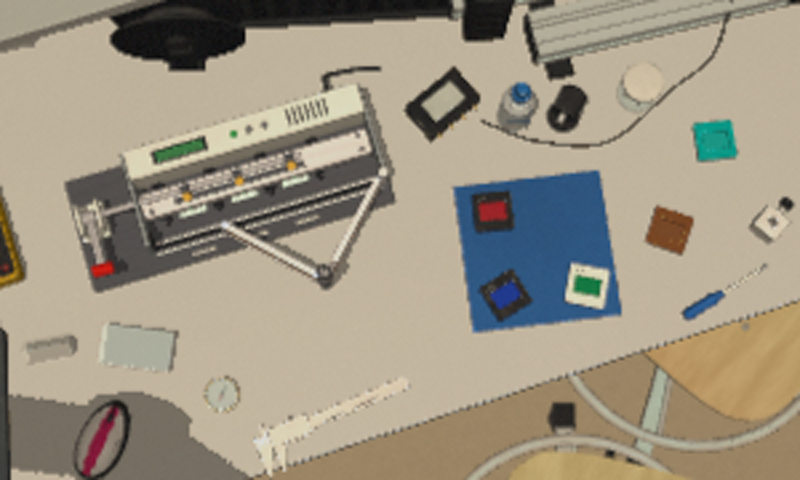

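The pictures show three filters on the mat: red at scene (385,267), blue (374,305) and green (414,320). No yellow one is there. The possible confusions lie off the mat: brown at scene (469,315) and turquoise at (509,290), both of which I leave alone. The fold post is at scene (294,243), and the knob at (208,209) is lowered. The network's knob hit at (231,195) is off. Next is the reader pose fit.

```bash
cat > fit.py <<'E'
from h import *
from scipy.optimize import least_squares
a=viewer.camera("scene");b=viewer.camera("top")
def red(c,box):
    im=c["image"].astype(int);m=np.zeros((480,640),bool);u0,u1,v0,v1=box
    m[v0:v1,u0:u1]=True
    m&=(im[...,0]>110)&(im[...,1]<70)&(im[...,2]<70);v,u=np.nonzero(m);return u.mean(),v.mean(),m.sum()
ra=red(a,(190,230,195,220));rb=red(b,(205,235,235,265));print("knob",ra,rb)
Pa,Pb=cloud(a),cloud(b)
def tri(ua,ub):
    A=[];B=[]
    for c,(u,v) in((a,ua),(b,ub)):
        M=np.array(c["pose"]);d=M[:3,:3]@np.array([(u-c["cx"])/c["fx"],(v-c["cy"])/c["fy"],1]);d/=np.linalg.norm(d)
        Q=np.eye(3)-np.outer(d,d);A.append(Q);B.append(Q@M[:3,3])
    return np.linalg.solve(sum(A),sum(B))
print("knob tri",tri(ra[:2],rb[:2]))
print("post top tri",tri((293.7,239.5),(180+325/2.667,150+273/2.667)))
def ray(c,u,v,z):
    M=np.array(c["pose"]);d=M[:3,:3]@np.array([(u-c["cx"])/c["fx"],(v-c["cy"])/c["fy"],1]);o=M[:3,3];return (o+d*(z-o[2])/d[2])[:2]
print("plate corners scene FL,FR,RL",[np.round(ray(a,140+x/1.9,150+y/1.9,z)) for x,y,z in((119,140,0),(391,185,0),(152,66,12))])
print("top",[np.round(ray(b,180+x/2.667,150+y/2.667,z)) for x,y,z in((96,291,0),(393,202,0),(66,182,12))])
# gradient-based fit of plate front edge in both views: sample darkness transition
for k,c,P in(("s",a,Pa),("t",b,Pb)):
    H=P[(P[...,2]>66)&(P[...,2]<78)&(P[...,0]>500)&(P[...,0]<800)&(P[...,1]>-150)&(P[...,1]<250)]
    r=cv2.minAreaRect(H[:,:2].astype(np.float32));print(k,"housing top",len(H),r,np.median(H[:,2]))
for n in("filter_red","filter_green","filter_blue"):
    for k,c,P in(("s",a,Pa),("t",b,Pb)):
        for d in trace(n,c)[:3]:
            m=d["pixels"];
            if m.sum()<20: continue
            v,u=np.nonzero(m);q=np.array([ray(c,x,y,8) for x,y in zip(u,v)],np.float32)
            print(n,k,round(d["confidence"],2),m.sum(),np.round(q.mean(0)),cv2.minAreaRect(q))
E
python3 fit.py
```

```text
knob (np.float64(207.74285714285713), np.float64(208.62857142857143), np.int64(35)) (np.float64(217.9), np.float64(250.6), np.int64(40))
knob tri [498.48217898 220.07056787  50.7354605 ]
post top tri [470.09450619 -57.94624465 105.68623306]
plate corners scene FL,FR,RL [array([479., 236.]), array([ 578., -151.]), array([616., 267.])]
top [array([479., 235.]), array([ 577., -148.]), array([620., 270.])]
s housing top 1356 ((702.4595947265625, 41.3416748046875), (172.4553680419922, 303.38134765625), 6.207206726074219) 70.29831883833077
t housing top 974 ((643.6138916015625, 55.84587097167969), (385.6128234863281, 285.81781005859375), 89.81673431396484) 72.02575367314466
filter_red s 0.73 307 [ 551. -273.] ((551.99267578125, -272.9501953125), (51.98929214477539, 46.81939697265625), 2.4327428340911865)
filter_red s 0.6 388 [ 630. -565.] ((630.0736694335938, -565.1664428710938), (56.695316314697266, 50.46337127685547), 3.0927178859710693)
filter_red s 0.56 447 [ 515. -496.] ((515.3363037109375, -495.7611389160156), (51.713706970214844, 56.72577667236328), 67.92415618896484)
filter_red t 0
[... 249 characters left out ...]
906)
filter_green s 0.83 446 [ 450. -385.] ((450.6094970703125, -385.08038330078125), (51.40896987915039, 56.467769622802734), 77.16134643554688)
filter_green s 0.2 431 [ 444. -282.] ((445.3571472167969, -281.58892822265625), (55.3288688659668, 53.216773986816406), 26.008129119873047)
filter_green t 0.52 220 [ 454. -386.] ((453.9007568359375, -385.8858337402344), (53.42780303955078, 49.9069938659668), 78.97876739501953)
filter_blue s 0.59 428 [ 444. -282.] ((444.9758605957031, -280.8165588378906), (55.33114242553711, 54.06062698364258), 26.02411651611328)
filter_blue t 0.8 207 [ 449. -282.] ((449.0027770996094, -281.72613525390625), (49.272315979003906, 49.73281478881836), 26.98337745666504)
```

Call:
jog_arm --pt "0 0 0" --pt "0 0 0" --pt "0 0 0" --pt "0 0 0" --pt "0 0 0" --turn '[-0.1016,-0.1016,-0.1016,-0.1016,-0.1016]' --grip '[0,0,0,0,0]'

```text
t: 2.32
position: [184.9, 701.1, 218.7]
tool_rot: [-180.0, 0.0, -165.4]
force: [1.4, -0.8, -0.4]
finger_gap: 0.688
```

```bash
cat > r.py <<'E'
from h import *
import sys
O=np.array([560.5,37.8]);YAW=14.33
t=np.radians(YAW);EX=np.array([np.cos(t),np.sin(t)]);EY=np.array([-EX[1],EX[0]])
def toR(p): d=np.array(p)[:2]-O; return np.array([d@EX,d@EY])
def toW(r): return O+r[0]*EX+r[1]*EY
def rd():
    s=readout.state();R=cv2.Rodrigues(np.zeros(3))[0]
    print("t",round(s["t"],2),"R",np.round(toR(s["position"]),1),"W",np.round(s["position"],1),"rot",np.round(s["tool_rot"],2),"F",np.round(s["force"],1),"gap",round(s["finger_gap"],3),"J",np.round(s["joint_positions"],0));return s
if __name__=="__main__": rd()
E
python3 r.py
```

```text
t 2.32 R [-199.8  735.6] W [184.9 701.1 218.7] rot [-1.8000e+02  1.0000e-02 -1.6537e+02] F [ 1.4 -0.8 -0.4] gap 0.688 J [-75.  35.  -8.  91.   6.  55.  20.]
```

Call:
jog_arm --pt "-0.018 -0.036 0" --pt "-0.018 -0.036 0" --pt "-0.018 -0.036 0" --pt "-0.018 -0.036 0" --pt "-0.018 -0.036 0" --turn '[0,0,0,0,0]' --grip '[0,0,0,0,0]'

```text
t: 2.73
position: [317.7, 547.4, 218.7]
tool_rot: [180.0, 0.0, -165.7]
force: [0.7, -0.1, -0.1]
finger_gap: 0.502
```

Call:
jog_arm --pt "0 -0.041 0" --pt "0 -0.041 0" --pt "0 -0.041 0" --pt "0 -0.041 0" --pt "0 -0.041 0" --turn '[0,0,0,0,0]' --grip '[0,0,0,0,0]'

```text
t: 3.15
position: [367.7, 348.4, 218.9]
tool_rot: [180.0, 0.0, -165.7]
force: [1.3, -0.2, -0.3]
finger_gap: 0.501
```

Call:
jog_arm --pt "0 -0.041 0" --pt "0 -0.041 0" --pt "0 -0.041 0" --pt "0 -0.041 0" --pt "0 -0.041 0" --turn '[0,0,0,0,0]' --grip '[0,0,0,0,0]'

```text
t: 3.57
position: [418.4, 149.9, 219.0]
tool_rot: [180.0, 0.1, -165.7]
force: [0.7, -0.1, -0.1]
finger_gap: 0.502
```

```bash
python3 r.py
```

```text
t 3.57 R [-110.   143.7] W [418.4 149.9 219. ] rot [ 1.7999e+02  5.0000e-02 -1.6565e+02] F [ 0.7 -0.1 -0.1] gap 0.502 J [-22.  15.  -7. 127.   3.  38.  74.]
```

Call:
jog_arm --pt "0 -0.0415 0" --pt "0 -0.0415 0" --pt "0 -0.0415 0" --pt "0 -0.0415 0" --pt "0 -0.0415 0" --turn '[0,0,0,0,0]' --grip '[0,0,0,0,0]'

```text
t: 3.98
position: [469.8, -51.5, 219.1]
tool_rot: [-180.0, 0.1, -165.7]
force: [1.1, 0.4, -0.2]
finger_gap: 0.496
```

Call:
jog_arm --pt "0 -0.002 0" --pt "0 -0.002 0.02" --pt "0 -0.001 0.02" --pt "0 0 0.02" --pt "0 0 0" --turn '[0,0,0,0,0]' --grip '[0,0,0,0,0]'

```text
t: 4.4
position: [469.3, -54.1, 156.2]
tool_rot: [179.9, -0.2, -165.7]
force: [-0.4, 0.5, 0.0]
finger_gap: 0.497
```

```bash
python3 - <<'E'
from r import *
s=rd();a=viewer.camera("scene");save(a,"s1.png",(170,320,220,420),4)
for z in(60,92,112): print(proj(a,[*toW((-108,-68)),z]))
print(proj(a,s["position"]))
E
```

```text
t 4.4 R [-111.1  -66.5] W [469.3 -54.1 156.2] rot [ 179.94   -0.22 -165.68] F [-0.4  0.5  0. ] gap 0.497 J [  2.  23.  -3. 127.   2.  30. 102.]
(np.float64(294.0672722194553), np.float64(249.61186941989638))
(np.float64(293.4938421519896), np.float64(241.7224566292081))
(np.float64(293.1227989660213), np.float64(236.61753970321942))
(np.float64(291.3034511620195), np.float64(225.71279407215178))
```

View pics/s1.png

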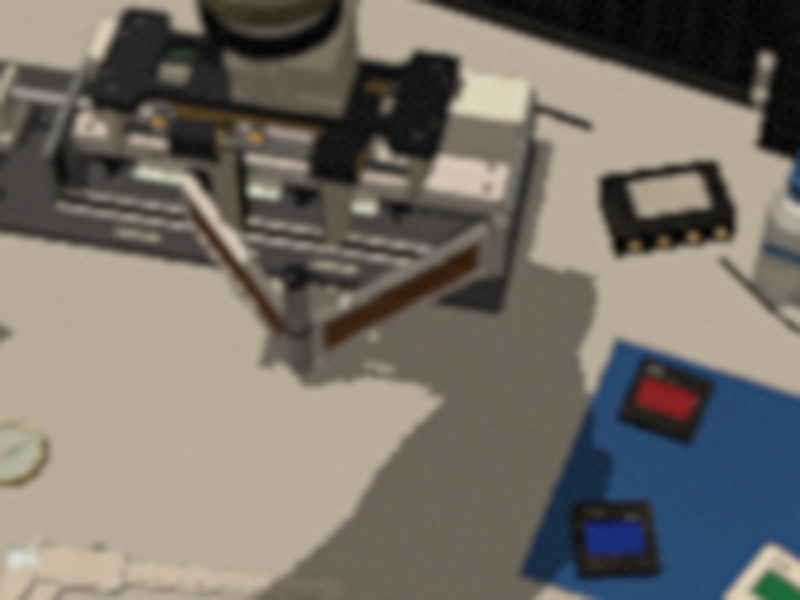

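The post top shows at about (293,237), which matches the model. The open fingers straddle it, so I go down and grip.

Call:
jog_arm --pt "0 0 0.02" --pt "0 0 0.02" --pt "0 0 0.02" --pt "0 0 0.02" --pt "0 0 0" --turn '[0,0,0,0,0]' --grip '[0,0,0,0,0]'

```text
t: 4.87
position: [470.3, -53.8, 77.3]
tool_rot: [180.0, -0.1, -165.6]
force: [-0.8, -0.3, 0.5]
finger_gap: 0.499
```

Call:
jog_arm --pt "0 0 0" --pt "0 0 0" --pt "0 0 0" --pt "0 0 0" --pt "0 0 0" --turn '[0,0,0,0,0]' --grip '[0.9,0.9,0.9,0.9,0.9]' --force 12

```text
t: 5.28
position: [471.4, -54.3, 79.6]
tool_rot: [-180.0, 0.1, -165.7]
force: [4.5, -3.8, 1.1]
finger_gap: 0.193
```

```bash
python3 - <<'E'
from r import *
s=rd();p=toR(s["position"])
print("a from y",np.arccos((p[1]+172)/150))
a0=np.arccos((p[1]+172)/150)
pr=np.array([-150*np.sin(a0),-172+150*np.cos(a0)])
for a in np.linspace(a0,1.45,9)[1:]:
    q=np.array([-150*np.sin(a),-172+150*np.cos(a)]);print(round(a,2),np.round(q,1),"dp mm",np.round([-(q-pr)[0],(q-pr)[1]],1));pr=q
E
```

```text
t 5.28 R [-109.1  -67.2] W [471.4 -54.3  79.6] rot [-1.7996e+02  1.1000e-01 -1.6567e+02] F [ 4.5 -3.8  1.1] gap 0.193 J [  1.  31.  -2. 131.   3.  18. 101.]
a from y 0.7970687953510015
0.88 [-115.5  -76.3] dp mm [ 8.2 -9.1]
0.96 [-122.9  -86. ] dp mm [ 7.4 -9.7]
1.04 [-129.5  -96.3] dp mm [  6.6 -10.3]
1.12 [-135.2 -107.1] dp mm [  5.7 -10.8]
1.21 [-140.1 -118.4] dp mm [  4.8 -11.2]
1.29 [-144. -130.] dp mm [  3.9 -11.6]
1.37 [-146.9 -141.8] dp mm [  2.9 -11.9]
1.45 [-148.9 -153.9] dp mm [  2.  -12.1]
```

Call:
jog_arm --pt "0.0082 -0.0091 0" --pt "0.0074 -0.0097 0" --pt "0.0066 -0.0103 0" --pt "0.0057 -0.0108 0" --pt "0.0048 -0.0112 0" --turn '[0,0,0,0,0]' --grip '[0.9,0.9,0.9,0.9,0.9]'

```text
t: 5.7
position: [451.2, -111.8, 79.3]
tool_rot: [180.0, 0.0, -165.6]
force: [-0.7, 1.2, 4.9]
finger_gap: 0.17
```

Call:
jog_arm --pt "0.0039 -0.0116 0" --pt "0.0029 -0.0119 0" --pt "0.002 -0.0121 0" --pt "0 -0.002 0" --pt "0 0 0" --turn '[0,0,0,0,0]' --grip '[0.9,0.9,0.9,0.9,0.9]'

```text
t: 6.12
position: [451.7, -150.6, 79.2]
tool_rot: [180.0, -0.0, -165.7]
force: [-3.2, -0.5, 7.4]
finger_gap: 0.172
```

```bash
python3 r.py
```

```text
t 6.12 R [-152.  -155.6] W [ 451.7 -150.6   79.2] rot [ 1.7997e+02 -5.0000e-02 -1.6573e+02] F [-3.2 -0.5  7.4] gap 0.172 J [ 14.  31.  -4. 130.   6.  19. 110.]
```

Call:
jog_arm --pt "0 -0.002 0" --pt "0 -0.002 0" --pt "0 0 0" --turn '[0,0,0]' --grip '[0.9,0.9,0.9]'

```text
t: 6.37
position: [451.7, -150.8, 79.1]
tool_rot: [179.8, -0.1, -165.5]
force: [-4.8, 14.9, 12.6]
finger_gap: 0.168
```

```bash
python3 r.py
```

```text
t 6.37 R [-152.1 -155.8] W [ 451.7 -150.8   79.1] rot [ 1.7976e+02 -1.4000e-01 -1.6549e+02] F [-4.8 14.9 12.6] gap 0.168 J [ 14.  31.  -4. 130.   6.  19. 110.]
```

Call:
jog_arm --pt "0 0.003 0" --pt "0 0 0" --pt "0 0 0" --pt "0 0 0" --pt "0 0 -0.02" --turn '[0,0,0,0,0]' --grip '[0.9,0,0,0,0]'

```text
t: 6.78
position: [451.9, -151.2, 96.8]
tool_rot: [179.9, -0.2, -165.7]
force: [-0.5, -0.0, -0.2]
finger_gap: 0.406
```

Call:
jog_arm --pt "0 0 -0.04" --pt "0 0 -0.04" --pt "-0.02 0.035 -0.02" --pt "-0.02 0.035 0" --pt "-0.02 0.04 0" --turn '[0,0,0,0,0]' --grip '[0,0,0,0,0]'

```text
t: 7.2
position: [483.8, -35.8, 199.1]
tool_rot: [-179.9, 0.3, -165.9]
force: [1.8, -0.6, -0.6]
finger_gap: 0.499
```

Call:
jog_arm --pt "-0.015 0.04 0" --pt "-0.015 0.04 0" --pt "-0.015 0.04 0" --pt "-0.015 0.04 0" --pt "-0.015 0.04 0" --turn '[0,0,0,0,0]' --grip '[0,0,0,0,0]'

```text
t: 7.62
position: [504.9, 173.1, 197.3]
tool_rot: [-180.0, 0.0, -165.7]
force: [1.0, -0.7, -0.1]
finger_gap: 0.498
```

```bash
python3 - <<'E'
from r import *
s=rd();a=viewer.camera("scene");save(a,"s2.png",(170,300,180,353),4)
print(proj(a,s["position"]))
E
```

```text
t 7.62 R [-20.3 144.9] W [504.9 173.1 197.3] rot [-1.7999e+02  3.0000e-02 -1.6570e+02] F [ 1.  -0.7 -0.1] gap 0.498 J [-20.  23.  -7. 118.   4.  40.  74.]
(np.float64(214.59534725191105), np.float64(172.85365474559364))
```

View pics/s2.png

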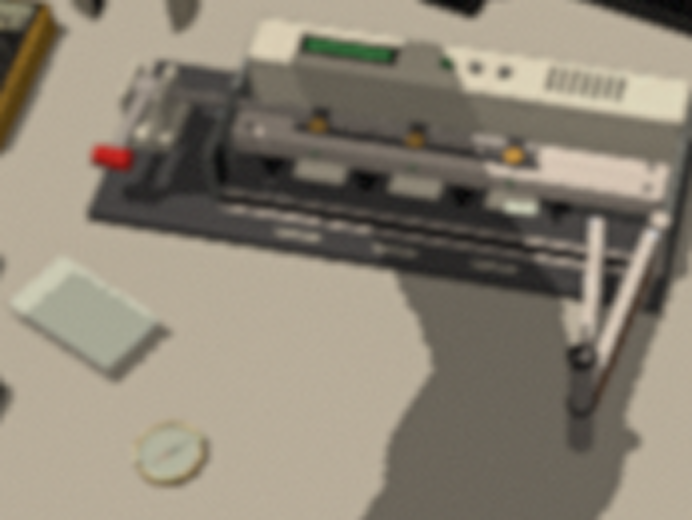

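The door is folded back, with the post top at about (325,259). Next I pinch the knob.

Call:
jog_arm --pt "-0.0025 0.0235 0" --pt "-0.0025 0.0235 0.02" --pt "0 0 0.04" --pt "0 0 0.035" --pt "0 0 0" --turn '[0,0,0,0,0]' --grip '[0,0,0,0,0]'

```text
t: 8.08
position: [495.3, 216.9, 97.1]
tool_rot: [-179.9, -0.5, -165.6]
force: [-0.5, -1.5, -0.4]
finger_gap: 0.5
```

Call:
jog_arm --pt "0 0 0.023" --pt "0 0 0.023" --pt "0 0 0.023" --pt "0 0 0" --pt "0 0 0" --turn '[0,0,0,0,0]' --grip '[0,0,0,0,0]'

```text
t: 8.5
position: [498.2, 217.5, 33.8]
tool_rot: [-180.0, -0.1, -165.7]
force: [-0.9, -1.0, 0.4]
finger_gap: 0.501
```

Call:
jog_arm --pt "0 0 0" --pt "0 0 0" --pt "0 0 0" --pt "0 0 0" --pt "0 0 0" --turn '[0,0,0,0,0]' --grip '[0.8,0.8,0.8,0.8,0.8]' --force 15

```text
t: 8.92
position: [498.5, 218.6, 34.1]
tool_rot: [180.0, 0.1, -165.7]
force: [-0.3, 1.1, 1.9]
finger_gap: 0.279
```

```bash
python3 - <<'E'
from r import *
s=rd()
pr=None
for a in np.linspace(0,1.17,9):
    q=np.array([55-70*np.cos(a),50+70*np.sin(a)])
    if pr is not None: print(round(a,2),np.round(q,1),"dp",np.round([-(q-pr)[0],0,-(q-pr)[1]],1))
    pr=q
E
```

```text
t 8.92 R [-15.3 190.5] W [498.5 218.6  34.1] rot [ 1.7996e+02  1.0000e-01 -1.6566e+02] F [-0.3  1.1  1.9] gap 0.279 J [-27.  38.  -4. 123.   8.  19.  66.]
0.15 [-14.3  60.2] dp [ -0.7   0.  -10.2]
0.29 [-12.   70.2] dp [ -2.2   0.  -10. ]
0.44 [-8.4 79.7] dp [-3.7  0.  -9.6]
0.58 [-3.4 88.7] dp [-5.   0.  -8.9]
0.73 [ 2.9 96.7] dp [-6.3  0.  -8.1]
0.88 [ 10.3 103.8] dp [-7.4  0.  -7.1]
1.02 [ 18.6 109.8] dp [-8.3  0.  -5.9]
1.17 [ 27.7 114.5] dp [-9.1  0.  -4.7]
```

Call:
jog_arm --pt "-0.0007 0 -0.0102" --pt "-0.0022 0 -0.01" --pt "-0.0037 0 -0.0096" --pt "-0.005 0 -0.0089" --pt "-0.0063 0 -0.0081" --turn '[0,0,0,0,0]' --grip '[0.8,0.8,0.8,0.8,0.8]'

```text
t: 9.33
position: [515.2, 222.8, 80.9]
tool_rot: [180.0, -0.0, -165.6]
force: [2.1, 3.6, -7.8]
finger_gap: 0.282
```

Call:
jog_arm --pt "-0.0074 0 -0.0071" --pt "-0.0083 0 -0.0059" --pt "-0.0091 0 -0.0047" --pt "-0.001 0 -0.001" --pt "0 0 0" --turn '[0,0,0,0,0]' --grip '[0.8,0.8,0.8,0.8,0.8]'

```text
t: 9.75
position: [539.7, 229.1, 98.8]
tool_rot: [180.0, -0.1, -165.6]
force: [-4.5, 2.8, 1.3]
finger_gap: 0.276
```

```bash
sed -i 's/O=np.array(\[560.5,37.8\])/O=np.array([560.9,36.3])/' r.py; python3 r.py
```

```text
t 9.75 R [ 27.2 192.1] W [539.7 229.1  98.8] rot [ 1.8000e+02 -1.1000e-01 -1.6564e+02] F [-4.5  2.8  1.3] gap 0.276 J [-24.  34.  -6. 116.   7.  31.  69.]
```

Call:
jog_arm --pt "0 0 0" --pt "0 0 0" --pt "0 0 0" --pt "0 0 -0.03" --pt "0 0 -0.04" --turn '[0,0,0,0,0]' --grip '[0,0,0,-0.3,-0.3]'

```text
t: 10.17
position: [539.0, 227.9, 166.8]
tool_rot: [-179.9, -0.3, -165.7]
force: [1.1, 0.3, -0.1]
finger_gap: 0.584
```

```bash
cat > f.py <<'E'
from r import *
def ray(c,u,v,z):
    M=np.array(c["pose"]);d=M[:3,:3]@np.stack([(u-c["cx"])/c["fx"],(v-c["cy"])/c["fy"],np.ones_like(u)]);o=M[:3,3];return (o[:,None]+d*((z-o[2])/d[2]))[:2].T
def filt(names,cams=("scene","top"),z=9,zone=(380,640,-460,-220)):
    for k in cams:
        c=viewer.camera(k)
        for n in names:
            for d in trace(n,c)[:3]:
                v,u=np.nonzero(d["pixels"])
                if len(u)<20: continue
                q=ray(c,u.astype(float),v.astype(float),z).astype(np.float32);m=q.mean(0)
                if not(zone[0]<m[0]<zone[1] and zone[2]<m[1]<zone[3]):continue
                r=cv2.minAreaRect(q);print(n,k,round(d["confidence"],2),"mean",np.round(m,1),"rect",np.round(r[0],1),np.round(r[1]),round(r[2],1),"R",np.round(toR(r[0]),1))
E
python3 - <<'E'
from f import *
rd();filt(["filter_red","filter_green","filter_blue"])
E
```

```text
t 10.17 R [ 26.2 191. ] W [539.  227.9 166.8] rot [-179.91   -0.32 -165.67] F [ 1.1  0.3 -0.1] gap 0.584 J [-23.  29.  -7. 113.   6.  39.  70.]
filter_red scene 0.73 mean [ 442.8 -282.1] rect [ 443.4 -282.1] [52. 52.] 26.0 R [-192.7 -279.4]
filter_red scene 0.62 mean [ 551.3 -274. ] rect [ 551.5 -274.2] [52. 49.] 3.1 R [ -86.  -298.5]
filter_green scene 0.68 mean [ 448.  -385.6] rect [ 448.5 -384.8] [54. 56.] 76.3 R [-213.2 -380.2]
filter_blue scene 0.76 mean [ 443.1 -282.5] rect [ 444.1 -281.5] [55. 50.] 27.8 R [-191.8 -279. ]
filter_red top 0.55 mean [ 556.7 -272.1] rect [ 557.4 -273. ] [51. 49.] 87.3 R [ -79.9 -298.8]
filter_green top 0.71 mean [ 454.7 -386.2] rect [ 454.5 -386.2] [47. 47.] 77.6 R [-207.7 -383.1]
filter_blue top 0.69 mean [ 447.5 -282.2] rect [ 447.8 -281. ] [50. 54.] 30.8 R [-188.1 -279.4]
```

Call:
jog_arm --pt "0.009 -0.0408 0" --pt "0.009 -0.0408 0" --pt "0.009 -0.0408 0" --pt "0.009 -0.0408 0" --pt "0.009 -0.0408 0" --turn '[0,0,0,0,0]' --grip '[-0.45,-0.45,-0.45,-0.45,-0.45]'

```text
t: 10.98
position: [546.5, 18.9, 167.6]
tool_rot: [180.0, -0.1, -165.6]
force: [0.2, -1.1, 0.4]
finger_gap: 0.724
```

Call:
jog_arm --pt "0.009 -0.0408 0" --pt "0.009 -0.0408 0" --pt "0.009 -0.0408 0" --pt "0.009 -0.0408 0" --pt "0.009 -0.0408 0" --turn '[0,0,0,0,0]' --grip '[-0.45,-0.45,-0.45,-0.45,-0.45]'

```text
t: 11.4
position: [553.4, -189.5, 167.6]
tool_rot: [180.0, -0.1, -165.7]
force: [1.3, 0.0, -1.5]
finger_gap: 0.721
```

Call:
jog_arm --pt "0.009 -0.0408 0" --pt "0.009 -0.0408 0" --pt "0 0 0.03" --pt "0 0 0.03" --pt "0 0 0" --turn '[0,0,0.125,0.125,0]' --grip '[-0.45,-0.45,-0.45,-0.45,-0.45]'

```text
t: 11.82
position: [553.5, -270.5, 103.0]
tool_rot: [179.8, -0.5, 179.6]
force: [-0.8, 0.5, -0.1]
finger_gap: 0.725
```

```bash
python3 - <<'E'
from f import *
s=rd();a=viewer.camera("scene");save(a,"s3.png",(190,340,320,520),4)
p=s["position"];print(proj(a,p),proj(a,[p[0],p[1],10]))
E
```

```text
t 11.82 R [ -83.1 -295.5] W [ 553.5 -270.5  103. ] rot [179.83  -0.46 179.6 ] F [-0.8  0.5 -0.1] gap 0.725 J [ 23.  35.  -3. 111.   4.  34. 107.]
(np.float64(389.1508719649955), np.float64(246.26879404364314)) (np.float64(385.0758820861937), np.float64(268.4264572543459))
```

View pics/s3.png

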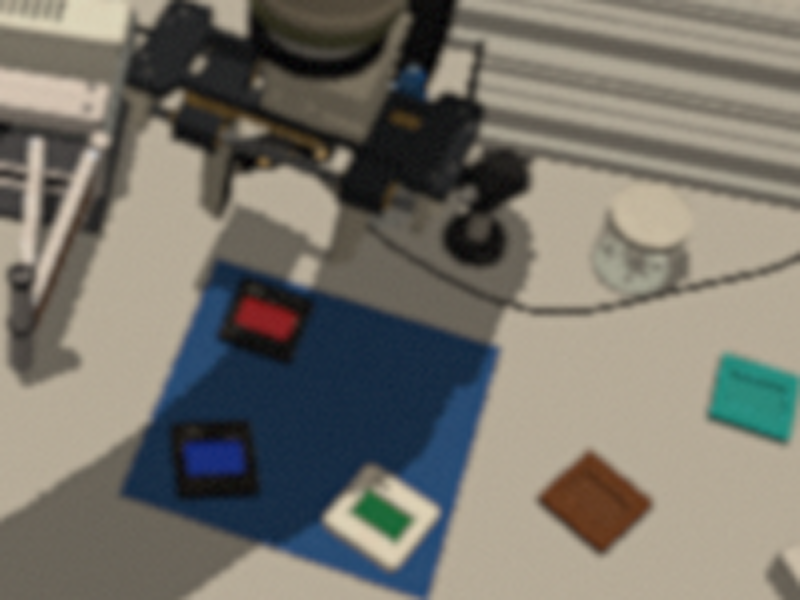

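The red filter is at about (386,270), under the open fingers. I descend and grip.

Call:
jog_arm --pt "0.001 -0.0025 0.03" --pt "0 0 0.03" --pt "0 0 0.02" --pt "0 0 0.01" --pt "0 0 0.005" --turn '[0,0,0,0,0]' --grip '[-0.45,-0.45,-0.45,-0.45,-0.45]'

```text
t: 12.28
position: [556.0, -272.4, 13.2]
tool_rot: [180.0, -0.1, -179.7]
force: [0.2, -0.1, 0.3]
finger_gap: 0.727
```

Call:
jog_arm --pt "0 0 0" --pt "0 0 0.002" --pt "0 0 0" --turn '[0,0,0]' --grip '[-0.45,-0.45,-0.45]'

```text
t: 12.53
position: [556.7, -273.5, 12.9]
tool_rot: [-180.0, 0.1, -179.9]
force: [0.3, 0.2, 0.8]
finger_gap: 0.724
```

```bash
python3 r.py
```

```text
t 12.53 R [ -80.8 -299.1] W [ 556.7 -273.5   12.9] rot [-1.7996e+02  1.0000e-01 -1.7994e+02] F [0.3 0.2 0.8] gap 0.724 J [ 23.  43.  -3. 113.   5.  24. 107.]
```

Call:
jog_arm --pt "0.003 0 0.004" --pt "0 0 0.003" --pt "0 0 0.001" --pt "0 0 0" --turn '[0,0,0,0]' --grip '[-0.45,-0.45,-0.45,-0.45]'

```text
t: 12.87
position: [552.8, -273.3, 3.6]
tool_rot: [180.0, -0.0, -180.0]
force: [-0.8, -0.5, -0.4]
finger_gap: 0.725
```

```bash
python3 r.py
```

```text
t 12.87 R [ -84.5 -298. ] W [ 552.8 -273.3    3.6] rot [ 1.8000e+02 -1.0000e-02 -1.7998e+02] F [-0.8 -0.5 -0.4] gap 0.725 J [ 23.  44.  -3. 114.   5.  23. 106.]
```

Call:
jog_arm --pt "0 0 0" --pt "0 0 0" --pt "0 0 0" --pt "0 0 0" --pt "0 0 0" --turn '[0,0,0,0,0]' --grip '[0.3,0.3,0.3,0.3,0.3]' --force 20

```text
t: 13.28
position: [553.0, -273.3, 3.7]
tool_rot: [-180.0, 0.0, -180.0]
force: [-0.7, 0.6, 1.1]
finger_gap: 0.536
```

Call:
jog_arm --pt "0 0 0" --pt "0 0 -0.01" --pt "0 0 -0.02" --pt "0 0 -0.03" --pt "0 0 -0.04" --turn '[0,0,0,0,0]' --grip '[0.3,0.3,0.3,0.3,0.3]'

```text
t: 13.7
position: [551.5, -272.6, 103.3]
tool_rot: [179.9, -0.2, -180.0]
force: [0.5, 0.4, -0.5]
finger_gap: 0.531
```

```bash
python3 - <<'E'
from f import *
rd();filt(["filter_red"],("scene",),z=95,zone=(400,700,-400,-150))
E
```

```text
t 13.7 R [ -85.6 -297. ] W [ 551.5 -272.6  103.3] rot [ 179.91   -0.22 -179.97] F [ 0.5  0.4 -0.5] gap 0.531 J [ 23.  35.  -4. 112.   4.  34. 107.]
filter_red scene 0.81 mean [ 558.6 -270.2] rect [ 559.6 -269.4] [54. 48.] 5.9 R [ -76.9 -295.9]
```

Call:
jog_arm --pt "0 0 -0.02" --pt "0 0 -0.02" --pt "0 0 0" --pt "-0.0134 0.038 0" --pt "-0.0134 0.038 0" --turn '[-0.125,-0.125,0,0,0]' --grip '[0.3,0.3,0.3,0.3,0.3]'

```text
t: 14.22
position: [559.4, -195.1, 143.7]
tool_rot: [-179.9, 0.0, -166.1]
force: [0.6, 0.7, -0.3]
finger_gap: 0.534
```

Call:
jog_arm --pt "-0.0134 0.038 0" --pt "-0.0134 0.038 0" --pt "-0.0134 0.038 0" --pt "-0.0134 0.038 0" --pt "0 0 0" --turn '[0,0,0,0,0]' --grip '[0.3,0.3,0.3,0.3,0.3]'

```text
t: 14.63
position: [574.9, -22.5, 143.5]
tool_rot: [179.8, 0.1, -165.2]
force: [0.2, -0.2, -0.3]
finger_gap: 0.533
```

Call:
jog_arm --pt "0 0 0.03" --pt "0 0 0.03" --pt "0 0 0.03" --pt "0 0 0" --pt "0 0 0" --turn '[0,0,0,0,0]' --grip '[0.3,0.3,0.3,0.3,0.3]'

```text
t: 15.05
position: [573.1, -32.6, 52.6]
tool_rot: [180.0, -0.2, -165.7]
force: [0.4, 0.2, 0.3]
finger_gap: 0.538
```

```bash
python3 r.py
```

```text
t 15.05 R [ -5.2 -69.8] W [573.1 -32.6  52.6] rot [ 179.96   -0.21 -165.72] F [0.4 0.2 0.3] gap 0.538 J [  1.  38.  -5. 118.   8.  25.  94.]
```

Call:
jog_arm --pt "0.005 0.0018 0.015" --pt "0 0 0.012" --pt "0 0 0.006" --pt "0 0 0" --pt "0 0 0" --turn '[0,0,0,0,0]' --grip '[0.3,0.3,0.3,0.3,0.3]'

```text
t: 15.47
position: [569.4, -32.1, 21.2]
tool_rot: [-180.0, 0.0, -165.7]
force: [0.2, 0.3, -0.8]
finger_gap: 0.538
```

```bash
python3 - <<'E'
from f import *
s=rd();a=viewer.camera("scene");save(a,"s4.png",(180,300,240,400),5)
for p in((-10,-68,20),(80,-68,72),(34,-95,24),(34,-41,24),(34,-68,44)): print(p,np.round(proj(a,[*toW(p),p[2]]),1))
E
```

```text
t 15.47 R [ -8.7 -68.4] W [569.4 -32.1  21.2] rot [-1.7999e+02  2.0000e-02 -1.6568e+02] F [ 0.2  0.3 -0.8] gap 0.538 J [  1.  40.  -5. 120.   9.  20.  93.]
(-10, -68, 20) [304.  229.8]
(80, -68, 72) [311.  192.3]
(34, -95, 24) [317.3 218.1]
(34, -41, 24) [297.9 215.1]
(34, -68, 44) [307.4 211.7]
```

View pics/s4.png

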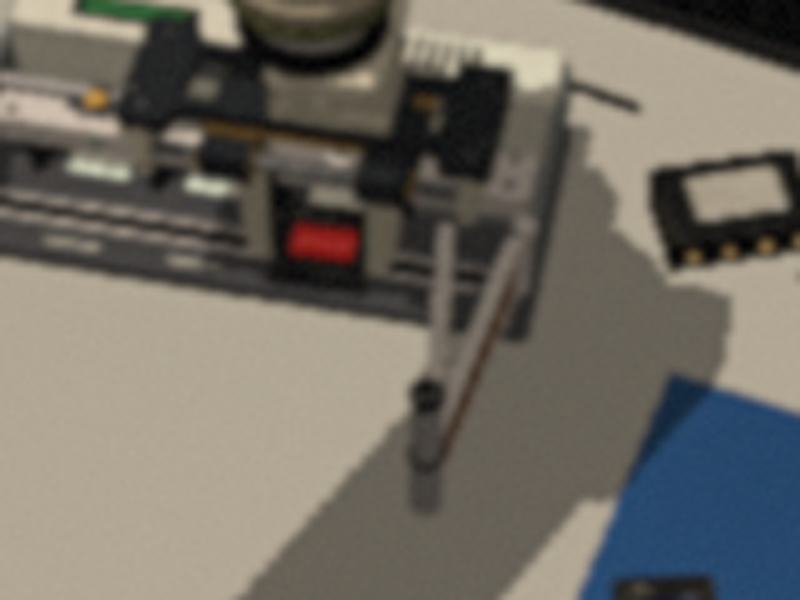

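The red filter is held at about (304,228), in front of the right lane. I lower it and slide it in.

Call:
jog_arm --pt "0 0.0004 0.004" --pt "0 0 0.0025" --pt "0 0 0" --pt "0 0 0" --turn '[0,0,0,0]' --grip '[0.3,0.3,0.3,0.3]'

```text
t: 15.85
position: [568.9, -31.6, 14.1]
tool_rot: [-180.0, -0.0, -165.7]
force: [0.2, -0.2, -0.1]
finger_gap: 0.534
```

```bash
python3 r.py
```

```text
t 15.85 R [ -9.  -67.8] W [568.9 -31.6  14.1] rot [-180.     -0.   -165.66] F [ 0.2 -0.2 -0.1] gap 0.534 J [  0.  41.  -4. 120.   9.  19.  93.]
```

Call:
jog_arm --pt "-0.005 0 0" --pt "-0.005 0 0" --pt "-0.005 0 0" --pt "-0.005 0 0" --pt "0 0 0" --turn '[0,0,0,0,0]' --grip '[0.3,0.3,0.3,0.3,0.3]'

```text
t: 16.27
position: [589.2, -26.4, 14.1]
tool_rot: [-180.0, 0.0, -165.6]
force: [0.0, -0.0, -0.1]
finger_gap: 0.536
```

```bash
python3 r.py
```

```text
t 16.27 R [ 11.9 -67.7] W [589.2 -26.4  14.1] rot [-1.8000e+02  1.0000e-02 -1.6565e+02] F [ 0.  -0.  -0.1] gap 0.536 J [  0.  42.  -5. 117.   9.  21.  93.]
```

Call:
jog_arm --pt "0 0 0" --pt "0 0 0" --pt "0 0 0" --pt "0 0 -0.02" --pt "0 0 -0.03" --turn '[0,0,0,0,0]' --grip '[-0.2,-0.2,-0.2,-0.2,-0.2]'

```text
t: 16.68
position: [586.5, -26.6, 62.4]
tool_rot: [179.9, -0.3, -165.6]
force: [-0.1, 0.7, -0.2]
finger_gap: 0.602
```

Call:
jog_arm --pt "0.03 0 0" --pt "0.03 0 0" --pt "0 0 0" --pt "0 0 0" --pt "0 0 0" --turn '[0,0,0,0,0]' --grip '[1,1,1,1,1]'

```text
t: 17.1
position: [530.9, -41.4, 64.4]
tool_rot: [-180.0, 0.1, -165.7]
force: [-0.5, -0.3, -0.2]
finger_gap: 0.289
```

Call:
jog_arm --pt "0 0 0.02" --pt "0 0 0.02" --pt "0 0 0.006" --pt "0 0 0" --pt "0 0 0" --turn '[0,0,0,0,0]' --grip '[1,1,1,1,1]'

```text
t: 17.52
position: [530.5, -41.3, 18.0]
tool_rot: [180.0, -0.0, -165.6]
force: [0.3, 0.1, 0.0]
finger_gap: 0.005
```

```bash
python3 r.py
```

```text
t 17.52 R [-48.7 -67.6] W [530.5 -41.3  18. ] rot [ 1.7999e+02 -4.0000e-02 -1.6564e+02] F [0.3 0.1 0. ] gap 0.005 J [  1.  39.  -4. 125.   9.  16.  93.]
```

Call:
jog_arm --pt "-0.005 0 0.003" --pt "-0.01 0 0" --pt "-0.01 0 0" --pt "-0.01 0 0" --pt "-0.01 0 0" --turn '[0,0,0,0,0]' --grip '[1,1,1,1,1]'

```text
t: 17.93
position: [575.5, -30.0, 15.6]
tool_rot: [-180.0, 0.1, -165.7]
force: [-0.5, 0.4, 1.1]
finger_gap: 0.005
```

Call:
jog_arm --pt "-0.007 0 0" --pt "-0.006 0 0" --pt "-0.005 0 0" --pt "-0.003 0 0" --pt "0 0 0" --turn '[0,0,0,0,0]' --grip '[1,1,1,1,1]'

```text
t: 18.35
position: [594.7, -25.0, 15.1]
tool_rot: [-180.0, 0.0, -165.7]
force: [0.2, -0.3, 0.6]
finger_gap: 0.007
```

```bash
python3 r.py
```

```text
t 18.35 R [ 17.6 -67.8] W [594.7 -25.   15.1] rot [-1.8000e+02  3.0000e-02 -1.6566e+02] F [ 0.2 -0.3  0.6] gap 0.007 J [  0.  42.  -5. 117.   8.  22.  93.]
```

Now I push gently until there is contact with the stop.

Call:
jog_arm --pt "-0.002 0 0" --pt "-0.002 0 0" --pt "0 0 0" --turn '[0,0,0]' --grip '[1,1,1]'

```text
t: 18.6
position: [595.7, -24.8, 14.9]
tool_rot: [180.0, -0.3, -165.7]
force: [-4.9, -0.4, 3.9]
finger_gap: 0.005
```

Call:
jog_arm --pt "-0.001 0 0" --pt "0 0 0" --turn '[0,0]' --grip '[1,1]'

```text
t: 18.77
position: [595.8, -24.8, 14.9]
tool_rot: [180.0, -0.3, -165.7]
force: [-6.9, -1.6, 5.3]
finger_gap: 0.003
```

```bash
python3 - <<'E'
from f import *
s=rd();a=viewer.camera("scene");save(a,"s5.png",(180,300,240,400),5)
for p in((30,-93,20),(30,-43,20),(30,-68,12),(34,-68,24)): print(p,np.round(proj(a,[*toW(p),p[2]]),1))
E
```

```text
t 18.77 R [ 18.6 -67.9] W [595.8 -24.8  14.9] rot [ 179.99   -0.34 -165.7 ] F [-6.9 -1.6  5.3] gap 0.003 J [  0.  42.  -5. 116.   8.  23.  93.]
(30, -93, 20) [316.3 220.1]
(30, -43, 20) [298.3 217.2]
(30, -68, 12) [307.4 220.6]
(34, -68, 24) [307.6 216.6]
```

Call:
jog_arm --pt "0.02 0 0" --pt "0.03 0 -0.03" --pt "0.02 0 -0.04" --pt "0 0 -0.04" --pt "0 0 -0.03" --turn '[0,0,0,0,0]' --grip '[1,1,1,1,-0.45]'

```text
t: 19.23
position: [531.7, -41.3, 154.3]
tool_rot: [-180.0, -0.0, -165.7]
force: [0.6, 0.8, 0.1]
finger_gap: 0.04
```

Call:
jog_arm --pt "0.04 -0.035 0" --pt "0.03 -0.035 0" --pt "0.02 -0.035 0" --pt "0.02 -0.035 0" --pt "0.016 -0.035 0" --turn '[0,0,0,0,0]' --grip '[-0.45,-0.45,-0.45,-0.45,-0.45]'

```text
t: 19.65
position: [461.1, -229.8, 152.3]
tool_rot: [-180.0, -0.0, -165.7]
force: [1.2, -0.7, -0.9]
finger_gap: 0.386
```

```bash
python3 - <<'E'
from f import *
s=rd();a=viewer.camera("scene");save(a,"s6.png",(180,280,220,350),6)
for p in((30,-93,20),(30,-43,20),(34,-68,24),(34,-68,44),(-30,-188,0),(-30,212,0)): print(p,np.round(proj(a,[*toW(p),p[2]]),1))
filt(["filter_green","filter_blue"])
E
```

```text
t 19.65 R [-162.5 -233.2] W [ 461.1 -229.8  152.3] rot [-1.7998e+02 -1.0000e-02 -1.6566e+02] F [ 1.2 -0.7 -0.9] gap 0.386 J [ 27.  26.  -9. 122.   7.  32. 117.]
(30, -93, 20) [316.3 220.1]
(30, -43, 20) [298.3 217.2]
(34, -68, 24) [307.6 216.6]
(34, -68, 44) [307.4 211.7]
(-30, -188, 0) [346.7 247.5]
(-30, 212, 0) [203.1 223.9]
filter_green scene 0.9 mean [ 449.2 -385.9] rect [ 449.2 -386. ] [49. 52.] 75.9 R [-212.7 -381.6]
filter_blue scene 0.61 mean [ 442.4 -283. ] rect [ 443.  -282.2] [53. 50.] 28.6 R [-193.1 -279.4]
filter_green top 0.72 mean [ 456.7 -381.7] rect [ 455.7 -381.8] [56. 57.] 71.9 R [-205.5 -379.1]
```

View pics/s6.png

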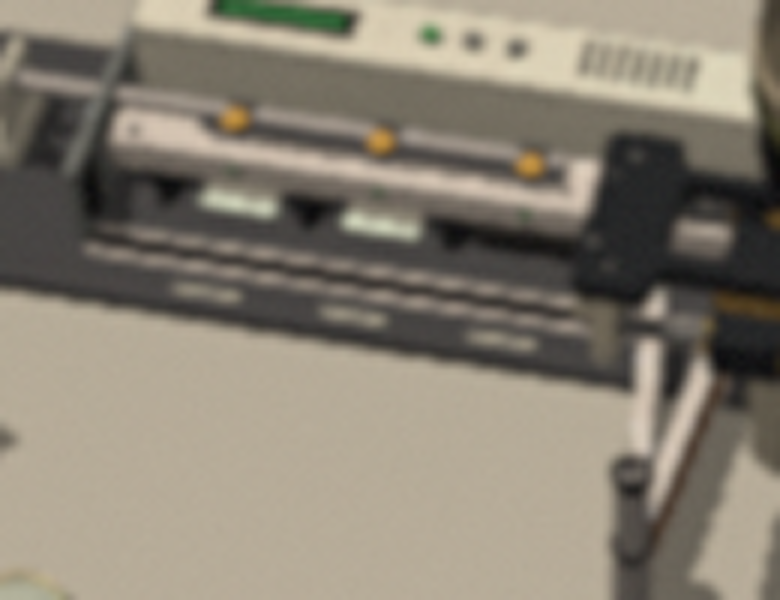

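The red filter's black frame now covers the right lane's white patch, with its trailing edge right in front of the bar. Next is the blue filter, at scene (374,305).

Call:
jog_arm --pt "0.014 -0.0232 0" --pt "0.014 -0.0232 0" --pt "0 0 0.03" --pt "0 0 0.03" --pt "0 0 0" --turn '[0,0,-0.119,-0.119,0]' --grip '[-0.45,-0.45,-0.45,-0.45,-0.45]'

```text
t: 20.42
position: [445.7, -277.7, 88.1]
tool_rot: [179.7, -0.1, -151.6]
force: [-1.2, 0.1, -0.3]
finger_gap: 0.726
```

Call:
jog_arm --pt "0 0 0.03" --pt "0 0 0.03" --pt "0 0 0" --pt "0 0 0" --pt "0 0 0" --turn '[0,0,0,0,0]' --grip '[-0.45,-0.45,-0.45,-0.45,-0.45]'

```text
t: 20.83
position: [448.0, -279.4, 33.4]
tool_rot: [-180.0, 0.0, -152.0]
force: [0.3, -0.0, 1.0]
finger_gap: 0.724
```

```bash
python3 - <<'E'
from f import *
s=rd();a=viewer.camera("scene");save(a,"s7.png",(240,340,330,450),5)
p=s["position"];print(proj(a,p),proj(a,[p[0],p[1],10]))
E
```

```text
t 20.83 R [-187.6 -278. ] W [ 448.  -279.4   33.4] rot [-1.7996e+02  2.0000e-02 -1.5203e+02] F [ 0.3 -0.   1. ] gap 0.724 J [ 31.  38.  -8. 125.  15.  18. 128.]
(np.float64(373.34397278181746), np.float64(297.1675152064451)) (np.float64(372.51323872605207), np.float64(302.23906090587724))
```

View pics/s7.png

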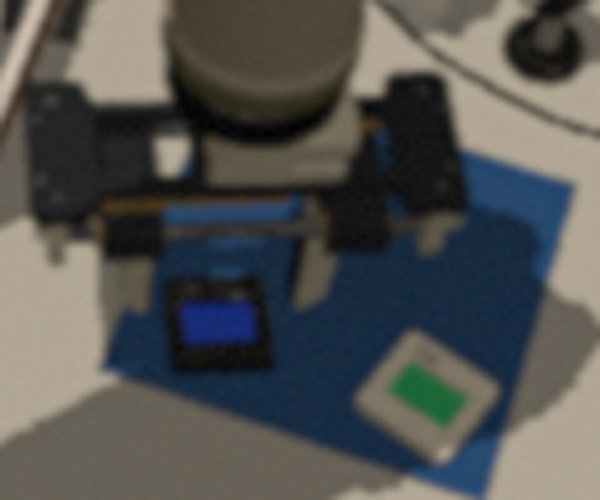

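The blue filter is at about (374,304), between the fingers. I correct by 3 mm and descend.

Call:
jog_arm --pt "0.003 -0.0005 0.015" --pt "0 0 0.01" --pt "0 0 0" --pt "0 0 0" --turn '[0,0,0,0]' --grip '[-0.45,-0.45,-0.45,-0.45]'

```text
t: 21.22
position: [444.8, -281.8, 7.4]
tool_rot: [-180.0, -0.0, -152.0]
force: [-0.2, -0.5, 0.2]
finger_gap: 0.727
```

```bash
python3 r.py
```

```text
t 21.22 R [-191.2 -279.5] W [ 444.8 -281.8    7.4] rot [-180.     -0.   -152.04] F [-0.2 -0.5  0.2] gap 0.727 J [ 30.  40.  -6. 126.  16.  15. 128.]
```

Call:
jog_arm --pt "0 0 0.0035" --pt "0 0 0" --pt "0 0 0" --pt "0 0 0" --pt "0 0 0" --turn '[0,0,0,0,0]' --grip '[-0.45,-0.45,0.3,0.3,0.3]' --force 20

```text
t: 21.63
position: [444.7, -281.9, 3.6]
tool_rot: [-180.0, 0.0, -152.0]
force: [0.5, 0.9, -0.9]
finger_gap: 0.56
```

Call:
jog_arm --pt "0 0 0" --pt "0 0 0" --pt "0 0 -0.01" --pt "0 0 -0.02" --pt "0 0 -0.03" --turn '[0,0,0,0,0]' --grip '[0.3,0.3,0.3,0.3,0.3]'

```text
t: 22.05
position: [443.5, -281.1, 62.9]
tool_rot: [179.8, -0.1, -152.0]
force: [0.6, 0.0, -0.8]
finger_gap: 0.535
```

Call:
jog_arm --pt "0 0 -0.03" --pt "0 0 -0.03" --pt "0 0 -0.02" --pt "0 0 0" --pt "0 0 0" --turn '[0,0.119,0.119,0,0]' --grip '[0.3,0.3,0.3,0.3,0.3]'

```text
t: 22.47
position: [445.0, -282.1, 144.9]
tool_rot: [-179.9, 0.1, -165.6]
force: [0.2, 0.2, 0.1]
finger_gap: 0.532
```

```bash
python3 r.py
```

```text
t 22.47 R [-191.1 -279.8] W [ 445.  -282.1  144.9] rot [-1.7987e+02  1.1000e-01 -1.6557e+02] F [0.2 0.2 0.1] gap 0.532 J [ 33.  27.  -9. 121.   8.  32. 122.]
```

Call:
jog_arm --pt "-0.0201 0.0311 0" --pt "-0.0201 0.0311 0" --pt "-0.0201 0.0311 0" --pt "-0.0201 0.0311 0" --pt "-0.0201 0.0311 0" --turn '[0,0,0,0,0]' --grip '[0.3,0.3,0.3,0.3,0.3]'

```text
t: 22.88
position: [502.9, -104.6, 142.2]
tool_rot: [180.0, -0.1, -165.5]
force: [0.8, -0.4, 0.1]
finger_gap: 0.53
```

Call:
jog_arm --pt "-0.0201 0.0311 0" --pt "-0.0201 0.0311 0" --pt "-0.0201 0.0311 0" --pt "-0.0201 0.0311 0" --pt "0 0 0" --turn '[0,0,0,0,0]' --grip '[0.3,0.3,0.3,0.3,0.3]'

```text
t: 23.3
position: [552.1, 42.7, 142.3]
tool_rot: [179.8, 0.1, -165.0]
force: [0.5, -0.4, 0.0]
finger_gap: 0.536
```

Call:
jog_arm --pt "0 0 0.03" --pt "0 0 0.03" --pt "0 0 0.03" --pt "0 0 0.02" --pt "0 0 0" --turn '[0,0,0,0,0]' --grip '[0.3,0.3,0.3,0.3,0.3]'

```text
t: 23.72
position: [547.5, 33.9, 28.8]
tool_rot: [179.9, -0.4, -165.5]
force: [-0.3, 0.1, -0.1]
finger_gap: 0.534
```

```bash
python3 r.py
```

```text
t 23.72 R [-13.6   1. ] W [547.5  33.9  28.8] rot [ 179.94   -0.45 -165.49] F [-0.3  0.1 -0.1] gap 0.534 J [ -6.  39.  -5. 122.   9.  20.  87.]
```

Call:
jog_arm --pt "0 -0.001 0.006" --pt "0 0 0.004" --pt "0 0 0" --pt "0 0 0" --turn '[0,0,0,0]' --grip '[0.3,0.3,0.3,0.3]'

```text
t: 24.05
position: [551.3, 33.0, 24.2]
tool_rot: [-180.0, 0.1, -165.7]
force: [0.4, 0.4, -1.4]
finger_gap: 0.535
```

```bash
python3 r.py
```

```text
t 24.05 R [-10.1  -0.8] W [551.3  33.   24.2] rot [-1.7999e+02  6.0000e-02 -1.6566e+02] F [ 0.4  0.4 -1.4] gap 0.535 J [ -6.  39.  -4. 122.   9.  19.  86.]
```

Call:
jog_arm --pt "0 0.0008 0.005" --pt "0 0 0.0045" --pt "0 0 0" --pt "0 0 0" --turn '[0,0,0,0]' --grip '[0.3,0.3,0.3,0.3]'

```text
t: 24.38
position: [550.6, 34.0, 13.9]
tool_rot: [-180.0, -0.0, -165.7]
force: [-0.8, -0.2, -0.2]
finger_gap: 0.536
```

```bash
python3 r.py
```

```text
t 24.38 R [-10.5   0.3] W [550.6  34.   13.9] rot [-180.     -0.   -165.65] F [-0.8 -0.2 -0.2] gap 0.536 J [ -7.  40.  -4. 122.   9.  17.  86.]
```

Call:
jog_arm --pt "-0.006 0 0" --pt "-0.006 0 0" --pt "-0.006 0 0" --pt "-0.003 0 0" --pt "0 0 0" --turn '[0,0,0,0,0]' --grip '[0.3,0.3,0.3,0.3,0.3]'

```text
t: 24.8
position: [572.0, 39.4, 13.9]
tool_rot: [180.0, 0.0, -165.7]
force: [-0.3, 0.0, 0.2]
finger_gap: 0.536
```

```bash
python3 r.py
```

```text
t 24.8 R [11.5  0.3] W [572.   39.4  13.9] rot [ 1.8000e+02  4.0000e-02 -1.6566e+02] F [-0.3  0.   0.2] gap 0.536 J [ -7.  41.  -4. 120.   9.  20.  86.]
```

Call:
jog_arm --pt "0 0 0" --pt "0 0 0" --pt "0 0 0" --pt "0 0 -0.02" --pt "0 0 -0.03" --turn '[0,0,0,0,0]' --grip '[-0.2,-0.2,-0.2,-0.2,-0.2]'

```text
t: 25.22
position: [569.2, 39.0, 62.2]
tool_rot: [180.0, -0.3, -165.6]
force: [0.9, -0.8, 0.2]
finger_gap: 0.6
```

Call:
jog_arm --pt "0.03 0 0" --pt "0.03 0 0" --pt "0 0 0" --pt "0 0 0" --pt "0 0 0" --turn '[0,0,0,0,0]' --grip '[1,1,1,1,1]'

```text
t: 25.63
position: [513.6, 24.4, 64.1]
tool_rot: [-180.0, 0.1, -165.7]
force: [-0.3, -0.6, -0.8]
finger_gap: 0.29
```

Call:
jog_arm --pt "0 0 0.02" --pt "0 0 0.02" --pt "0 0 0.008" --pt "0 0 0" --pt "0 0 0" --turn '[0,0,0,0,0]' --grip '[1,1,1,1,1]'

```text
t: 26.05
position: [513.1, 24.5, 15.6]
tool_rot: [180.0, -0.1, -165.6]
force: [-0.6, 0.2, -0.5]
finger_gap: 0.005
```

```bash
python3 r.py
```

```text
t 26.05 R [-49.2   0.4] W [513.1  24.5  15.6] rot [ 1.8000e+02 -5.0000e-02 -1.6565e+02] F [-0.6  0.2 -0.5] gap 0.005 J [ -7.  39.  -4. 127.   9.  14.  86.]
```

Call:
jog_arm --pt "-0.006 0 0" --pt "-0.01 0 0" --pt "-0.01 0 0" --pt "-0.01 0 0" --pt "-0.01 0 0" --turn '[0,0,0,0,0]' --grip '[1,1,1,1,1]'

```text
t: 26.47
position: [559.1, 36.0, 16.4]
tool_rot: [-180.0, 0.1, -165.7]
force: [-0.1, -0.2, 0.6]
finger_gap: 0.004
```

Call:
jog_arm --pt "-0.007 0 0" --pt "-0.006 0 0" --pt "-0.005 0 0" --pt "-0.002 0 0" --pt "0 0 0" --turn '[0,0,0,0,0]' --grip '[1,1,1,1,1]'

```text
t: 26.88
position: [577.2, 40.7, 15.8]
tool_rot: [180.0, 0.0, -165.7]
force: [-1.1, 0.1, -0.6]
finger_gap: 0.009
```

```bash
python3 r.py
```

```text
t 26.88 R [16.9  0.3] W [577.2  40.7  15.8] rot [ 1.8000e+02  2.0000e-02 -1.6566e+02] F [-1.1  0.1 -0.6] gap 0.009 J [ -7.  41.  -5. 119.   9.  20.  86.]
```

Call:
jog_arm --pt "-0.0015 0 0" --pt "-0.0015 0 0" --pt "0 0 0" --turn '[0,0,0]' --grip '[1,1,1]'

```text
t: 27.13
position: [578.8, 41.0, 15.8]
tool_rot: [-180.0, -0.1, -165.7]
force: [-3.0, -1.2, 1.0]
finger_gap: 0.006
```

```bash
python3 r.py
```

```text
t 27.13 R [18.5  0.2] W [578.8  41.   15.8] rot [-1.7999e+02 -1.1000e-01 -1.6567e+02] F [-3.  -1.2  1. ] gap 0.006 J [ -7.  41.  -5. 118.   9.  21.  86.]
```

Call:
jog_arm --pt "-0.001 0 0" --pt "-0.0005 0 0" --pt "0 0 0" --turn '[0,0,0]' --grip '[1,1,1]'

```text
t: 27.38
position: [578.8, 41.1, 15.7]
tool_rot: [-180.0, -0.2, -165.7]
force: [-5.4, -1.2, 4.7]
finger_gap: 0.005
```

Call:
jog_arm --pt "0.02 0 0" --pt "0.019 0 -0.03" --pt "0.019 -0.01 -0.035" --pt "0.019 -0.0247 -0.035" --pt "0.019 -0.0347 -0.035" --turn '[0,0,0,0,0]' --grip '[1,1,1,-0.45,-0.45]'

```text
t: 27.8
position: [508.1, -37.1, 141.3]
tool_rot: [180.0, 0.1, -165.5]
force: [1.1, -0.2, -0.7]
finger_gap: 0.101
```

Call:
jog_arm --pt "0.019 -0.0347 0" --pt "0.019 -0.0347 0" --pt "0.019 -0.0347 0" --pt "0.019 -0.0347 0" --pt "0.019 -0.0347 0" --turn '[0,0,0,0,0]' --grip '[-0.45,-0.45,-0.45,-0.45,-0.45]'

```text
t: 28.22
position: [459.4, -231.5, 140.0]
tool_rot: [-179.9, 0.1, -165.7]
force: [0.3, -0.2, 0.5]
finger_gap: 0.456
```

```bash
python3 - <<'E'
from f import *
rd();filt(["filter_green"])
E
```

```text
t 28.22 R [-164.6 -234.4] W [ 459.4 -231.5  140. ] rot [-1.7995e+02  8.0000e-02 -1.6565e+02] F [ 0.3 -0.2  0.5] gap 0.456 J [ 27.  27. -10. 123.   9.  31. 116.]
filter_green scene 0.76 mean [ 449.2 -386. ] rect [ 449.3 -385.3] [51. 54.] 75.7 R [-212.4 -380.8]
filter_green top 0.75 mean [ 455.2 -385.4] rect [ 455.3 -385. ] [51. 52.] 75.8 R [-206.5 -382.1]
```

Call:
jog_arm --pt "0.0115 -0.037 0" --pt "0.0115 -0.037 0" --pt "0.0115 -0.037 0" --pt "0.0115 -0.036 0" --pt "0 0 0" --turn '[0,0,0,0,0]' --grip '[-0.45,-0.45,-0.45,-0.45,-0.45]'

```text
t: 28.83
position: [451.3, -390.0, 139.6]
tool_rot: [-179.8, 0.0, -166.0]
force: [0.8, -0.9, 0.6]
finger_gap: 0.723
```

Call:
jog_arm --pt "0 0 0.025" --pt "0 0 0.025" --pt "0 0 0.025" --pt "0 0 0.025" --pt "0 0 0" --turn '[0.123,0.123,0.123,0.123,0]' --grip '[-0.45,-0.45,-0.45,-0.45,-0.45]'

```text
t: 29.25
position: [451.4, -379.8, 35.8]
tool_rot: [179.8, -0.3, 166.0]
force: [-0.9, 0.5, -1.3]
finger_gap: 0.724
```

Call:
jog_arm --pt "0 0 0" --pt "0 0 0" --turn '[0,0]' --grip '[-0.45,-0.45]'

```text
t: 29.42
position: [452.8, -382.6, 40.6]
tool_rot: [180.0, 0.0, 166.5]
force: [-0.1, 0.6, 0.9]
finger_gap: 0.724
```

```bash
python3 - <<'E'
from f import *
s=rd();a=viewer.camera("scene");save(a,"s8.png",(240,360,340,500),5)
p=s["position"];print(proj(a,[p[0],p[1],10]))
y=np.radians(s["tool_rot"][2]);d=np.array([451.5,-385.5])-p[:2]
print("tool dp",d@[np.cos(y),np.sin(y)],d@[np.sin(y),-np.cos(y)])
E
```

```text
t 29.42 R [-208.4 -379.1] W [ 452.8 -382.6   40.6] rot [1.8000e+02 5.0000e-02 1.6648e+02] F [-0.1  0.6  0.9] gap 0.724 J [ 36.  39.  -2. 117.   2.  24. 109.]
(np.float64(413.81360733615134), np.float64(317.3154026869398))
tool dp 0.555306352827572 -3.1141935987571903
```

View pics/s8.png

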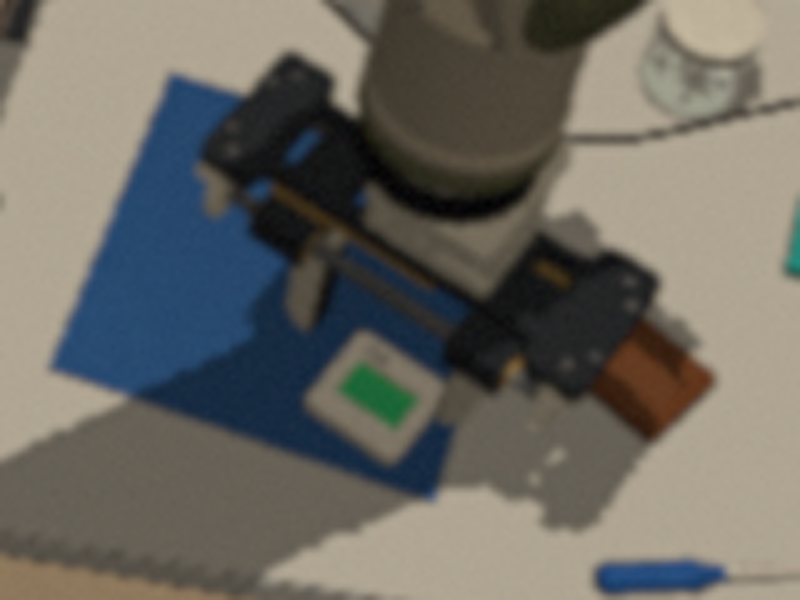

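The green filter is at about (415,319), between the fingers, and the brown look-alike is clear of them. I descend.

Call:
jog_arm --pt "0.0015 -0.003 0.015" --pt "0 0 0.013" --pt "0 0 0.004" --pt "0 0 0" --pt "0 0 0" --turn '[0,0,0,0,0]' --grip '[-0.45,-0.45,-0.45,-0.45,-0.45]'

```text
t: 29.88
position: [449.5, -386.0, 7.8]
tool_rot: [180.0, -0.0, 166.2]
force: [-0.8, 0.4, 0.3]
finger_gap: 0.723
```

```bash
python3 r.py
```

```text
t 29.88 R [-212.5 -381.5] W [ 449.5 -386.     7.8] rot [179.99  -0.   166.18] F [-0.8  0.4  0.3] gap 0.723 J [ 36.  42.  -1. 117.   2.  20. 109.]
```

Call:
jog_arm --pt "-0.001 0 0.004" --pt "0 0 0" --pt "0 0 0" --pt "0 0 0" --pt "0 0 0" --turn '[0,0,0,0,0]' --grip '[-0.45,-0.45,0.3,0.3,0.3]' --force 20

```text
t: 30.3
position: [450.4, -386.3, 3.8]
tool_rot: [-180.0, 0.0, 166.1]
force: [1.3, 0.3, 1.0]
finger_gap: 0.561
```

Call:
jog_arm --pt "0 0 0" --pt "0 0 0" --pt "0 0 -0.01" --pt "0 0 -0.02" --pt "0 0 -0.03" --turn '[0,0,0,0,0]' --grip '[0.3,0.3,0.3,0.3,0.3]'

```text
t: 30.72
position: [449.2, -385.3, 62.9]
tool_rot: [179.9, -0.2, 166.2]
force: [0.1, 0.1, 0.8]
finger_gap: 0.535
```

Call:
jog_arm --pt "0 0 -0.03" --pt "0 0 -0.03" --pt "0 0 -0.02" --pt "0 0 0" --pt "0 0 0" --turn '[-0.123,-0.123,-0.123,-0.123,0]' --grip '[0.3,0.3,0.3,0.3,0.3]'

```text
t: 31.13
position: [450.6, -387.0, 145.9]
tool_rot: [-179.8, 0.1, -165.4]
force: [-0.2, -0.0, -1.2]
finger_gap: 0.533
```

```bash
python3 r.py
```

```text
t 31.13 R [-211.6 -382.9] W [ 450.6 -387.   145.9] rot [-1.7984e+02  1.1000e-01 -1.6538e+02] F [-0.2 -0.  -1.2] gap 0.533 J [ 43.  31. -11. 113.   9.  37. 131.]
```

Call:
jog_arm --pt "-0.0155 0.0347 0" --pt "-0.0155 0.0347 0" --pt "-0.0155 0.0347 0" --pt "-0.0155 0.0347 0" --pt "-0.0155 0.0347 0" --turn '[0,0,0,0,0]' --grip '[0.3,0.3,0.3,0.3,0.3]'

```text
t: 31.55
position: [481.8, -197.3, 143.3]
tool_rot: [180.0, -0.1, -166.0]
force: [1.4, -0.5, -0.5]
finger_gap: 0.536
```

Call:
jog_arm --pt "-0.0155 0.0347 0" --pt "-0.0155 0.0347 0" --pt "-0.0155 0.0347 0" --pt "-0.0155 0.0347 0" --pt "-0.0155 0.0347 0" --turn '[0,0,0,0,0]' --grip '[0.3,0.3,0.3,0.3,0.3]'

```text
t: 31.97
position: [514.0, -9.9, 143.3]
tool_rot: [180.0, -0.1, -165.9]
force: [0.3, -0.1, -1.0]
finger_gap: 0.536
```

Call:
jog_arm --pt "-0.0155 0.0347 0" --pt "-0.0155 0.0347 0" --pt "-0.0155 0.0347 0" --pt "0 0 0.02" --pt "0 0 0.03" --turn '[0,0,0,0,0]' --grip '[0.3,0.3,0.3,0.3,0.3]'

```text
t: 32.38
position: [535.4, 104.3, 94.8]
tool_rot: [180.0, 0.3, -165.7]
force: [1.7, -0.6, -1.5]
finger_gap: 0.535
```

Call:
jog_arm --pt "0 0 0.03" --pt "0 0 0.03" --pt "0 0 0.01" --pt "0 0 0" --pt "0 0 0" --turn '[0,0,0,0,0]' --grip '[0.3,0.3,0.3,0.3,0.3]'

```text
t: 32.8
position: [533.6, 100.5, 23.7]
tool_rot: [-180.0, -0.1, -165.8]
force: [-0.3, 0.3, -0.7]
finger_gap: 0.536
```

```bash
python3 r.py
```

```text
t 32.8 R [-10.6  69. ] W [533.6 100.5  23.7] rot [-1.7998e+02 -8.0000e-02 -1.6577e+02] F [-0.3  0.3 -0.7] gap 0.536 J [-13.  39.  -5. 123.  10.  18.  78.]
```

Call:
jog_arm --pt "0 -0.001 0.005" --pt "0 0 0.0035" --pt "0 0 0" --pt "0 0 0" --turn '[0,0,0,0]' --grip '[0.3,0.3,0.3,0.3]'

```text
t: 33.13
position: [534.5, 99.7, 15.8]
tool_rot: [-180.0, 0.1, -165.7]
force: [-1.2, -0.6, -0.8]
finger_gap: 0.538
```

```bash
python3 r.py
```

```text
t 33.13 R [-9.9 67.9] W [534.5  99.7  15.8] rot [-1.800e+02  6.000e-02 -1.657e+02] F [-1.2 -0.6 -0.8] gap 0.538 J [-13.  40.  -5. 123.  10.  17.  78.]
```

Call:
jog_arm --pt "-0.006 0 0.001" --pt "-0.006 0 0" --pt "-0.006 0 0" --pt "-0.003 0 0" --pt "0 0 0" --turn '[0,0,0,0,0]' --grip '[0.3,0.3,0.3,0.3,0.3]'

```text
t: 33.55
position: [555.3, 105.1, 14.1]
tool_rot: [180.0, 0.0, -165.7]
force: [-0.3, -0.2, -0.8]
finger_gap: 0.536
```

```bash
python3 r.py
```

```text
t 33.55 R [11.6 68.1] W [555.3 105.1  14.1] rot [ 1.8000e+02  2.0000e-02 -1.6567e+02] F [-0.3 -0.2 -0.8] gap 0.536 J [-13.  41.  -5. 121.  10.  19.  78.]
```

Call:
jog_arm --pt "0 0 0" --pt "0 0 0" --pt "0 0 0" --pt "0 0 -0.02" --pt "0 0 -0.03" --turn '[0,0,0,0,0]' --grip '[-0.2,-0.2,-0.2,-0.2,-0.2]'

```text
t: 33.97
position: [552.7, 104.7, 62.5]
tool_rot: [-180.0, -0.3, -165.6]
force: [0.9, 0.4, 0.6]
finger_gap: 0.597
```

Call:
jog_arm --pt "0.03 0 0" --pt "0.03 0 0" --pt "0 0 0" --pt "0 0 0" --pt "0 0 0" --turn '[0,0,0,0,0]' --grip '[1,1,1,1,1]'

```text
t: 34.38
position: [497.0, 90.3, 64.3]
tool_rot: [180.0, 0.1, -165.7]
force: [1.1, 0.5, -0.6]
finger_gap: 0.291
```

Call:
jog_arm --pt "0 0 0.02" --pt "0 0 0.02" --pt "0 0 0.008" --pt "0 0 0" --pt "0 0 0" --turn '[0,0,0,0,0]' --grip '[1,1,1,1,1]'

```text
t: 34.8
position: [496.5, 90.2, 15.8]
tool_rot: [-180.0, -0.1, -165.7]
force: [0.1, 0.3, 0.0]
finger_gap: 0.006
```

```bash
python3 r.py
```

```text
t 34.8 R [-49.1  68.2] W [496.5  90.2  15.8] rot [-1.7999e+02 -6.0000e-02 -1.6566e+02] F [0.1 0.3 0. ] gap 0.006 J [-14.  39.  -4. 128.  11.  13.  77.]
```

Call:
jog_arm --pt "-0.006 0 0" --pt "-0.01 0 0" --pt "-0.01 0 0" --pt "-0.01 0 0" --pt "-0.01 0 0" --turn '[0,0,0,0,0]' --grip '[1,1,1,1,1]'

```text
t: 35.22
position: [542.5, 101.9, 16.6]
tool_rot: [180.0, 0.1, -165.7]
force: [-0.8, -0.7, 0.3]
finger_gap: 0.006
```

Call:
jog_arm --pt "-0.007 0 0" --pt "-0.006 0 0" --pt "-0.005 0 0" --pt "-0.002 0 0" --pt "0 0 0" --turn '[0,0,0,0,0]' --grip '[1,1,1,1,1]'

```text
t: 35.63
position: [560.7, 106.6, 16.0]
tool_rot: [180.0, 0.0, -165.7]
force: [0.2, -0.4, 0.3]
finger_gap: 0.003
```

Call:
jog_arm --pt "-0.0015 0 0" --pt "-0.0015 0 0" --pt "-0.0015 0 0" --pt "0 0 0" --turn '[0,0,0,0]' --grip '[1,1,1,1]'

```text
t: 35.97
position: [561.9, 106.8, 15.9]
tool_rot: [-180.0, -0.3, -165.7]
force: [-6.7, -1.1, 5.3]
finger_gap: 0.004
```

```bash
python3 r.py
```

```text
t 35.97 R [18.5 68. ] W [561.9 106.8  15.9] rot [-179.97   -0.29 -165.66] F [-6.7 -1.1  5.3] gap 0.004 J [-13.  41.  -5. 119.  10.  20.  78.]
```

Call:
jog_arm --pt "0.02 0 0" --pt "0.03 0 -0.03" --pt "0.02 0 -0.04" --pt "0 0.02 -0.04" --pt "0 0.03 -0.04" --turn '[0,0,0,0,0]' --grip '[1,1,1,0,0]'

```text
t: 36.38
position: [486.8, 131.0, 155.2]
tool_rot: [-179.9, -0.1, -165.9]
force: [0.7, 0.8, 0.8]
finger_gap: 0.102
```

Call:
jog_arm --pt "0 0.037 -0.01" --pt "0 0.037 0" --pt "0 0 0" --turn '[0,0,0]' --grip '[0,0,0]'

```text
t: 36.63
position: [468.4, 212.5, 165.2]
tool_rot: [179.8, 0.3, -165.2]
force: [-0.3, 0.5, 0.6]
finger_gap: 0.312
```

```bash
python3 - <<'E'
from f import *
s=rd();a=viewer.camera("scene");save(a,"s9.png",(170,270,190,350),5)
for p in((26.4,192,114),(30,68,20),(30,0,20),(30,-68,20)): print(p,np.round(proj(a,[*toW(p),p[2]]),1))
E
```

```text
t 36.63 R [-46.  193.6] W [468.4 212.5 165.2] rot [ 179.75    0.25 -165.2 ] F [-0.3  0.5  0.6] gap 0.312 J [-24.  24.  -9. 122.   6.  34.  68.]
(26.4, 192, 114) [209.5 181. ]
(30, 68, 20) [259.1 211. ]
(30, 0, 20) [283.  214.8]
(30, -68, 20) [307.3 218.7]
```

View pics/s9.png

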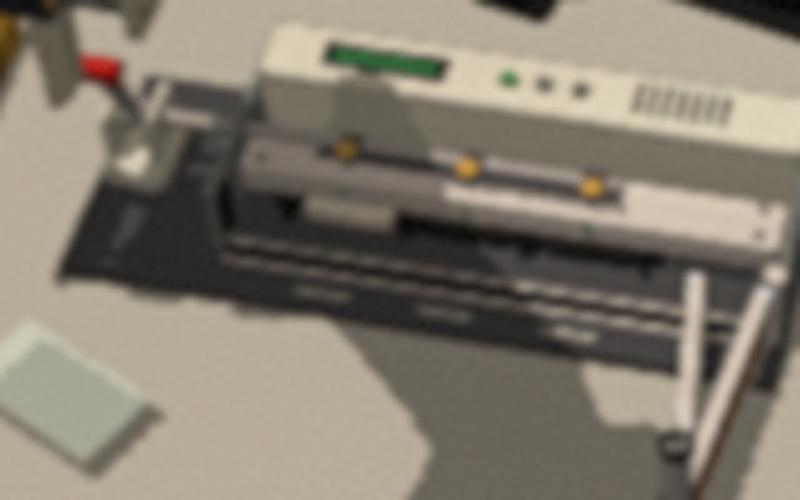

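All three filters sit under the bar. The green filter's white frame is at about (260,213), and the black ones show dark edges at about (284,215) and (308,219). The lever is raised, with the knob at (210,184). Next I pinch the knob and lower it.

Call:
jog_arm --pt "-0.024 0 0" --pt "-0.024 0 0" --pt "-0.024 0 0" --pt "0 0 0" --pt "0 0 0" --turn '[0,0,0,0,0]' --grip '[0,0,0,0,0]'

```text
t: 37.1
position: [540.0, 221.3, 162.7]
tool_rot: [-180.0, -0.0, -165.8]
force: [-0.5, -0.2, 0.4]
finger_gap: 0.501
```

```bash
python3 r.py
```

```text
t 37.1 R [ 25.6 184.4] W [540.  221.3 162.7] rot [-1.7997e+02 -4.0000e-02 -1.6576e+02] F [-0.5 -0.2  0.4] gap 0.501 J [-22.  29.  -8. 113.   6.  38.  70.]
```

Call:
jog_arm --pt "-0.001 0.0076 0" --pt "0 0 0.02" --pt "0 0 0.02" --pt "0 0 0.022" --pt "0 0 0" --turn '[0,0,0,0,0]' --grip '[0,0,0,0,0]'

```text
t: 37.52
position: [535.5, 229.2, 98.3]
tool_rot: [-179.9, -0.3, -165.6]
force: [-0.9, 0.6, -0.1]
finger_gap: 0.501
```

Call:
jog_arm --pt "0 0 0" --pt "0 0 0" --pt "0 0 0" --pt "0 0 0" --pt "0 0 0" --turn '[0,0,0,0,0]' --grip '[0.8,0.8,0.8,0.8,0.8]' --force 20

```text
t: 37.93
position: [539.0, 229.1, 102.7]
tool_rot: [-179.9, 0.1, -165.7]
force: [0.3, -4.2, 5.4]
finger_gap: 0.279
```

```bash
python3 r.py
```

```text
t 37.93 R [ 26.5 192.3] W [539.  229.1 102.7] rot [-1.7995e+02  7.0000e-02 -1.6572e+02] F [ 0.3 -4.2  5.4] gap 0.279 J [-24.  34.  -7. 116.   8.  31.  68.]
```

Pinched (gap 26 mm). I reverse the arc.

Call:
jog_arm --pt "0.0091 0 0.0047" --pt "0.0083 0 0.0059" --pt "0.0074 0 0.0071" --pt "0.0063 0 0.0081" --pt "0.005 0 0.0089" --turn '[0,0,0,0,0]' --grip '[0.8,0.8,0.8,0.8,0.8]'

```text
t: 38.35
position: [504.3, 220.3, 67.7]
tool_rot: [-180.0, 0.2, -165.7]
force: [2.3, -5.0, 4.0]
finger_gap: 0.278
```

Call:
jog_arm --pt "0.0037 0 0.0096" --pt "0.0022 0 0.01" --pt "0.0007 0 0.0102" --pt "0 0 0.001" --pt "0 0 0" --turn '[0,0,0,0,0]' --grip '[0.8,0.8,0.8,0.8,0.8]'

```text
t: 38.77
position: [497.0, 218.4, 36.0]
tool_rot: [-179.9, -0.0, -165.7]
force: [-0.0, -4.9, 0.1]
finger_gap: 0.279
```

```bash
python3 r.py
```

```text
t 38.77 R [-16.8 192.2] W [497.  218.4  36. ] rot [-1.7993e+02 -3.0000e-02 -1.6572e+02] F [-0.  -4.9  0.1] gap 0.279 J [-26.  38.  -5. 123.   9.  19.  65.]
```

Call:
jog_arm --pt "0 0 0.002" --pt "0 0 0.002" --pt "0 0 0" --turn '[0,0,0]' --grip '[0.8,0.8,0.8]'

```text
t: 39.02
position: [497.4, 218.5, 33.7]
tool_rot: [-179.9, 0.1, -165.7]
force: [-2.0, -5.7, 19.8]
finger_gap: 0.276
```

```bash
python3 r.py
```

```text
t 39.02 R [-16.4 192.2] W [497.4 218.5  33.7] rot [-1.7994e+02  6.0000e-02 -1.6573e+02] F [-2.  -5.7 19.8] gap 0.276 J [-27.  38.  -5. 123.   9.  19.  65.]
```

Call:
jog_arm --pt "0 0 0" --pt "0 0 0" --pt "0 0 0" --pt "0 0 -0.03" --pt "0 0 -0.03" --turn '[0,0,0,0,0]' --grip '[0,0,0,0,0]'

```text
t: 39.43
position: [495.9, 219.6, 91.2]
tool_rot: [-180.0, -0.2, -165.6]
force: [0.3, -0.4, 0.1]
finger_gap: 0.494
```

Call:
jog_arm --pt "0 0 0" --pt "0 0 0" --pt "0 0 0" --pt "0 0 0" --pt "0 0 0" --turn '[0,0,0,0,0]' --grip '[1,1,1,1,1]'

```text
t: 39.85
position: [496.5, 219.4, 91.0]
tool_rot: [-180.0, -0.1, -165.7]
force: [-0.0, 0.4, -0.9]
finger_gap: 0.191
```

Call:
jog_arm --pt "0 0 0.015" --pt "0 0 0.01" --pt "0 0 0.002" --pt "0 0 0" --pt "0 0 0" --turn '[0,0,0,0,0]' --grip '[1,1,1,1,1]'

```text
t: 40.27
position: [496.7, 219.5, 64.6]
tool_rot: [-180.0, -0.1, -165.7]
force: [-0.5, 0.3, 0.5]
finger_gap: 0.004
```

```bash
python3 r.py
```

```text
t 40.27 R [-16.8 193.4] W [496.7 219.5  64.6] rot [-1.7998e+02 -6.0000e-02 -1.6565e+02] F [-0.5  0.3  0.5] gap 0.004 J [-26.  35.  -6. 122.   9.  23.  66.]
```

Call:
jog_arm --pt "0 0 0.003" --pt "0 0 0.002" --pt "0 0 0.002" --pt "0 0 0" --pt "0 0 0" --turn '[0,0,0,0,0]' --grip '[1,1,1,1,1]'

```text
t: 40.68
position: [497.2, 219.6, 58.3]
tool_rot: [180.0, 0.0, -165.7]
force: [-0.4, 0.2, 2.9]
finger_gap: 0.007
```

```bash
python3 r.py
```

```text
t 40.68 R [-16.4 193.3] W [497.2 219.6  58.3] rot [ 1.8000e+02  3.0000e-02 -1.6567e+02] F [-0.4  0.2  2.9] gap 0.007 J [-26.  36.  -6. 122.   9.  22.  66.]
```

Call:
jog_arm --pt "0 0 0.001" --pt "0 0 0.001" --pt "0 0 0" --turn '[0,0,0]' --grip '[1,1,1]'

```text
t: 40.93
position: [497.3, 219.6, 57.7]
tool_rot: [-180.0, 0.1, -165.7]
force: [-5.2, -2.6, 25.3]
finger_gap: 0.003
```

```bash
python3 r.py
```

```text
t 40.93 R [-16.3 193.3] W [497.3 219.6  57.7] rot [-1.8000e+02  8.0000e-02 -1.6567e+02] F [-5.2 -2.6 25.3] gap 0.003 J [-26.  36.  -6. 122.   9.  22.  66.]
```

Call:
jog_arm --pt "0 0 -0.04" --pt "0 0 -0.04" --pt "0 0 -0.02" --pt "0.015 -0.035 -0.01" --pt "0.015 -0.035 0" --turn '[0,0,0,0,0]' --grip '[1,1,1,0,0]'

```text
t: 41.35
position: [486.6, 145.8, 168.4]
tool_rot: [179.9, 0.3, -165.4]
force: [0.5, -1.8, -0.3]
finger_gap: 0.103
```

Call:
jog_arm --pt "0.02 -0.035 0" --pt "0.02 -0.035 0" --pt "0.02 -0.035 0" --pt "0.02 -0.035 0" --pt "0.02 -0.035 0" --turn '[0,0,0,0,0]' --grip '[0,0,0,0,0]'

```text
t: 41.77
position: [430.9, -51.7, 166.1]
tool_rot: [-180.0, 0.0, -165.6]
force: [0.0, -0.3, -0.0]
finger_gap: 0.454
```

```bash
python3 - <<'E'
from f import *
s=rd();a=viewer.camera("scene");save(a,"s10.png",(170,270,190,350),5)
print(proj(a,[*toW((-15,192)),50]),proj(a,[*toW((-149,-154)),112]))
E
```

```text
t 41.77 R [-147.7  -53. ] W [430.9 -51.7 166.1] rot [-1.7999e+02  3.0000e-02 -1.6564e+02] F [ 0.  -0.3 -0. ] gap 0.454 J [  6.  20.  -9. 131.   6.  29.  97.]
(np.float64(208.5509312037421), np.float64(208.8392089372061)) (np.float64(325.570812655476), np.float64(256.1989967954097))
```

View pics/s10.png

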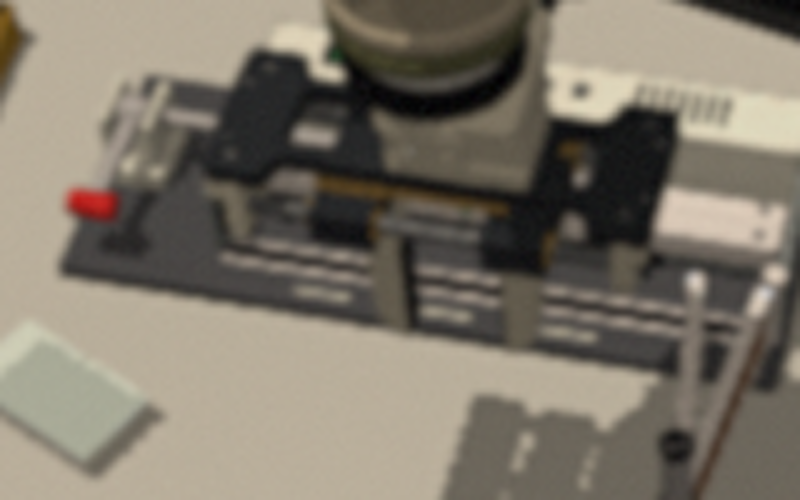

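The lever is down, with the knob at (208,211) on its hard stop at 25 N. The post is at (325,259). Now the door.

Call:
jog_arm --pt "0.001 -0.035 0" --pt "0.001 -0.035 0" --pt "0.001 -0.032 0.01" --pt "0 0 0" --pt "0 0 0" --turn '[0,0,0,0,0]' --grip '[0,0,0,0,0]'

```text
t: 42.23
position: [453.8, -151.0, 155.4]
tool_rot: [180.0, -0.0, -165.9]
force: [0.0, -0.2, 0.2]
finger_gap: 0.501
```

```bash
python3 - <<'E'
from r import *
rd()
pr=None
for a in np.linspace(1.45,0,16):
    q=np.array([-150*np.sin(a),-172+150*np.cos(a)])
    if pr is not None: print(round(a,2),np.round(q,1),"dp",np.round([-(q-pr)[0],(q-pr)[1]],1).tolist())
    pr=q
E
```

```text
t 42.23 R [-150.1 -155. ] W [ 453.8 -151.   155.4] rot [ 1.7999e+02 -4.0000e-02 -1.6588e+02] F [ 0.  -0.2  0.2] gap 0.501 J [ 18.  23.  -9. 127.   7.  31. 108.]
1.35 [-146.5 -139.6] dp [-2.4, 14.3]
1.26 [-142.7 -125.7] dp [-3.8, 14.0]
1.16 [-137.5 -112.1] dp [-5.1, 13.6]
1.06 [-131.1  -99.1] dp [-6.4, 13.0]
0.97 [-123.4  -86.8] dp [-7.6, 12.3]
0.87 [-114.6  -75.3] dp [-8.8, 11.5]
0.77 [-104.8  -64.7] dp [-9.9, 10.6]
0.68 [-93.9 -55.1] dp [-10.8, 9.6]
0.58 [-82.2 -46.5] dp [-11.7, 8.5]
0.48 [-69.7 -39.2] dp [-12.5, 7.3]
0.39 [-56.6 -33.1] dp [-13.1, 6.1]
0.29 [-42.9 -28.3] dp [-13.7, 4.8]
0.19 [-28.8 -24.8] dp [-14.1, 3.5]
0.1 [-14.5 -22.7] dp [-14.3, 2.1]
0.0 [ -0. -22.] dp [-14.5, 0.7]
```

Call:
jog_arm --pt "0.002 -0.001 0.02" --pt "0 0 0.02" --pt "0 0 0.02" --pt "0 0 0.018" --pt "0 0 0" --turn '[0,0,0,0,0]' --grip '[0,0,0,0,0]'

```text
t: 42.65
position: [451.2, -149.0, 75.8]
tool_rot: [179.9, -0.2, -165.5]
force: [-0.4, -0.4, -0.6]
finger_gap: 0.5
```

Call:
jog_arm --pt "0 0 0" --pt "0 0 0" --pt "0 0 0" --pt "0 0 0" --pt "0 0 0" --turn '[0,0,0,0,0]' --grip '[0.9,0.9,0.9,0.9,0.9]' --force 15

```text
t: 43.07
position: [452.7, -151.1, 78.8]
tool_rot: [-180.0, 0.1, -165.7]
force: [-1.0, 0.3, 0.4]
finger_gap: 0.188
```

```bash
python3 r.py
```

```text
t 43.07 R [-151.2 -154.8] W [ 452.7 -151.1   78.8] rot [-1.7996e+02  7.0000e-02 -1.6567e+02] F [-1.   0.3  0.4] gap 0.188 J [ 16.  31.  -6. 130.  10.  19. 106.]
```

Call:
jog_arm --pt "-0.0024 0.0143 0" --pt "-0.0038 0.014 0" --pt "-0.0051 0.0136 0" --pt "-0.0064 0.013 0" --pt "-0.0076 0.0123 0" --turn '[0,0,0,0,0]' --grip '[0.9,0.9,0.9,0.9,0.9]'

```text
t: 43.48
position: [459.9, -79.6, 78.5]
tool_rot: [-180.0, -0.0, -165.8]
force: [-0.2, -1.8, 0.5]
finger_gap: 0.169
```

Call:
jog_arm --pt "-0.0088 0.0115 0" --pt "-0.0099 0.0106 0" --pt "-0.0108 0.0096 0" --pt "-0.0117 0.0085 0" --pt "0 0 0" --turn '[0,0,0,0,0]' --grip '[0.9,0.9,0.9,0.9,0.9]'

```text
t: 43.9
position: [492.1, -28.1, 78.3]
tool_rot: [180.0, 0.1, -165.5]
force: [-1.1, 1.5, 5.5]
finger_gap: 0.167
```

```bash
python3 r.py
```

```text
t 43.9 R [-82.6 -45.4] W [492.1 -28.1  78.3] rot [ 1.7996e+02  1.2000e-01 -1.6553e+02] F [-1.1  1.5  5.5] gap 0.167 J [ -0.  32.  -4. 128.   6.  20.  95.]
```

Call:
jog_arm --pt "-0.0125 0.0073 0" --pt "-0.0131 0.0061 0" --pt "-0.0137 0.0048 0" --pt "-0.0141 0.0035 0" --pt "-0.0143 0.0021 0" --turn '[0,0,0,0,0]' --grip '[0.9,0.9,0.9,0.9,0.9]'

```text
t: 44.32
position: [550.2, 9.9, 78.2]
tool_rot: [180.0, -0.0, -165.7]
force: [-2.2, -0.0, 3.3]
finger_gap: 0.17
```

Call:
jog_arm --pt "-0.0085 0.0005 0" --pt "-0.003 0 0" --pt "0 0 0" --pt "0 0 0" --turn '[0,0,0,0]' --grip '[0.9,0.9,0.9,0.9]'

```text
t: 44.65
position: [561.0, 13.6, 78.2]
tool_rot: [179.9, 0.0, -165.6]
force: [-2.2, 5.8, 5.0]
finger_gap: 0.168
```

```bash
python3 r.py
```

```text
t 44.65 R [ -5.5 -22.1] W [561.   13.6  78.2] rot [ 1.7995e+02  5.0000e-02 -1.6561e+02] F [-2.2  5.8  5. ] gap 0.168 J [ -4.  35.  -4. 120.   5.  26.  92.]
```

Call:
jog_arm --pt "-0.002 0 0" --pt "-0.002 0 0" --pt "0 0 0" --turn '[0,0,0]' --grip '[0.9,0.9,0.9]'

```text
t: 44.9
position: [564.7, 14.5, 78.2]
tool_rot: [179.9, 0.0, -165.6]
force: [-2.3, 5.6, 5.1]
finger_gap: 0.17
```

Call:
jog_arm --pt "-0.002 0 0" --pt "0 0 0" --pt "0 0 0" --turn '[0,0,0]' --grip '[0.9,0.9,0.9]'

```text
t: 45.15
position: [566.5, 15.1, 78.2]
tool_rot: [179.9, 0.0, -165.6]
force: [-1.8, 5.5, 4.3]
finger_gap: 0.167
```

```bash
python3 r.py
```

```text
t 45.15 R [  0.2 -22. ] W [566.5  15.1  78.2] rot [ 1.7993e+02  3.0000e-02 -1.6562e+02] F [-1.8  5.5  4.3] gap 0.167 J [ -5.  35.  -4. 119.   5.  26.  92.]
```

Call:
jog_arm --pt "-0.002 0 0" --pt "0 0 0" --pt "0 0 0" --turn '[0,0,0]' --grip '[0.9,0.9,0.9]'

```text
t: 45.4
position: [567.9, 15.4, 78.2]
tool_rot: [179.9, -0.0, -165.6]
force: [-3.4, 6.0, 5.5]
finger_gap: 0.165
```

Call:
jog_arm --pt "-0.002 0 0" --pt "0 0 0" --pt "0 0 0" --turn '[0,0,0]' --grip '[0.9,0.9,0.9]'

```text
t: 45.65
position: [567.9, 15.4, 78.1]
tool_rot: [179.9, -0.2, -165.6]
force: [-8.1, 4.2, 10.8]
finger_gap: 0.167
```

```bash
python3 - <<'E'
from f import *
s=rd();a=viewer.camera("scene");save(a,"s11.png",(170,290,190,350),5)
for p in((0,-22,112),(0,-22,60),(0,-172,60),(0,128,60)): print(p,np.round(proj(a,[*toW(p),p[2]]),1))
E
```

```text
t 45.65 R [  1.7 -21.9] W [567.9  15.4  78.1] rot [ 179.93   -0.23 -165.62] F [-8.1  4.2 10.8] gap 0.167 J [ -5.  35.  -4. 119.   5.  27.  92.]
(0, -22, 112) [286.2 201.2]
(0, -22, 60) [287.4 214.6]
(0, -172, 60) [343.6 223.5]
(0, 128, 60) [232.7 205.9]
```

View pics/s11.png

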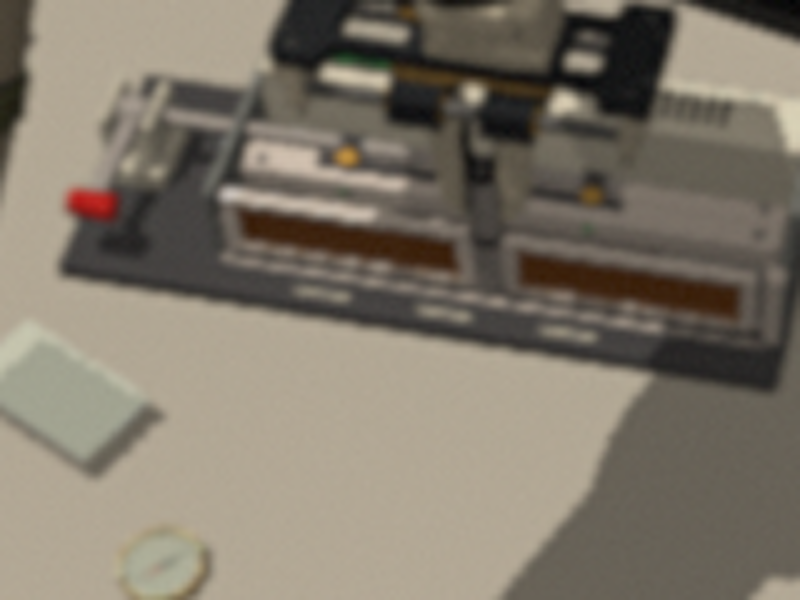

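The door is flat, with both panels in line and the end stop felt. I press once more, then release and go straight up.

Call:
jog_arm --pt "-0.0015 0 0" --pt "0 0 0" --pt "0 0 0" --pt "0 0 0" --pt "0 0 0" --turn '[0,0,0,0,0]' --grip '[0.9,0.9,0.2,0.2,0.2]'

```text
t: 46.12
position: [572.4, 14.7, 78.0]
tool_rot: [-180.0, 0.0, -165.7]
force: [0.5, -1.3, -0.0]
finger_gap: 0.337
```

Call:
jog_arm --pt "0 0 0" --pt "0 0 -0.03" --pt "0 0 -0.04" --pt "0 0 -0.04" --pt "0 0 -0.04" --turn '[0,0,0,0,0]' --grip '[0,0,0,0,0]'

```text
t: 46.53
position: [571.8, 15.1, 229.5]
tool_rot: [-180.0, -0.0, -165.7]
force: [1.1, 0.1, -0.3]
finger_gap: 0.5
```

Call:
jog_arm --pt "0.02 0.035 0" --pt "0.02 0.035 0" --pt "0.02 0.035 0" --pt "0.02 0.035 0" --pt "0.02 0.035 0" --turn '[0,0,0,0,0]' --grip '[0,0,0,0,0]'

```text
t: 46.95
position: [430.7, 160.9, 228.1]
tool_rot: [-180.0, 0.1, -165.7]
force: [0.7, 1.8, 0.4]
finger_gap: 0.502
```

Call:
jog_arm --pt "0 0.04 0" --pt "0 0.04 0" --pt "0 0.04 0" --pt "0 0.04 0" --pt "0 0 0" --turn '[0,0,0,0,0]' --grip '[0,0,0,0,0]'

```text
t: 47.37
position: [390.0, 323.4, 228.3]
tool_rot: [179.7, 0.1, -165.2]
force: [0.5, 1.0, 0.3]
finger_gap: 0.5
```

```bash
python3 - <<'E'
from f import *
s=rd();a=viewer.camera("scene");b=viewer.camera("top")
A=cv2.resize(a["image"][160:270,190:370,::-1],None,fx=4,fy=4,interpolation=cv2.INTER_CUBIC)[:,:720]
B=cv2.resize(b["image"][170:260,190:370,::-1],None,fx=4,fy=4,interpolation=cv2.INTER_CUBIC)[:150+210]
cv2.imwrite("pics/fin.png",cv2.resize(np.vstack([A,B]),(666,592)) if True else 0)
E
```

```text
t 47.37 R [-94.5 320.5] W [390.  323.4 228.3] rot [ 1.7974e+02  1.0000e-01 -1.6518e+02] F [0.5 1.  0.3] gap 0.5 J [-38.  19. -10. 119.   5.  42.  53.]
```

View pics/fin.png

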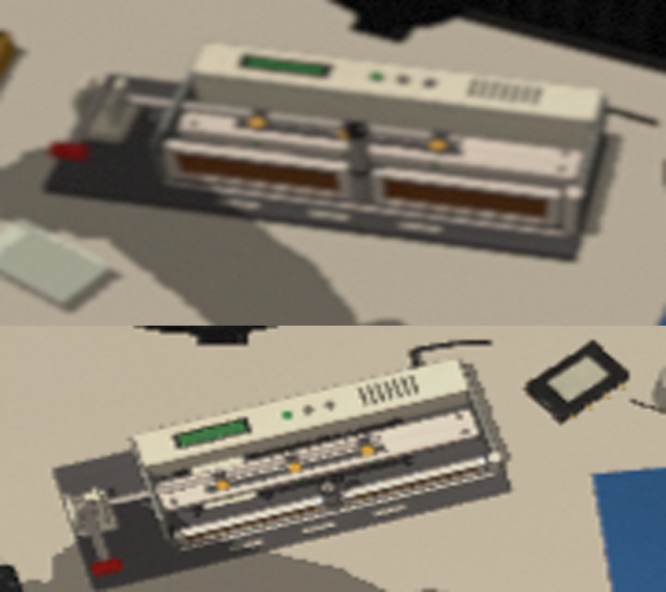

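The final view shows the door flat, the lever level, and the filter edges in line along the bar, with the arm clear. I'm handing in.

```bash
python3 -c "
from cell import ticket; print(ticket.sign_off())"
```

```text
the job is handed in; nothing more can be done
None
```

The reader is set up for a run and the job is handed in, finished at about 47 s of the 210 s allowed.

1. **Door opened:** I folded the light guard back until it met its end stop, at about 15 N.
2. **Lever raised:** I raised it to about 1.16 rad, which is its upper limit.
3. **Filters:** Red went into the right lane, blue into the middle and green into the left. There was no yellow filter. All three met the stop at the same depth (fingertip at reader x = 18.5 to 18.6 mm), pushed with 5 to 7 N.
4. **Lever lowered:** Pressing on the knob met a hard stop at 25 N. The top of the knob was at 58 mm, which matches the level position.
5. **Door closed:** I pushed it flat until the end stop was felt at about 8 N, then released it.

The last pictures show the door flat, the lever level, the filter edges in line along the bar and the arm clear.

**Disagreements:** The camera-based reader position was about 3 mm off along x compared with what the arm felt at the fold post. The two cameras also differed by about 5 mm in x on the filters. I therefore used contact force for the final stops. The filters being fully home is inferred from force and depth, not measured directly.

Neither possible disturbance was noticed: no filter was knocked aside and the grip did not slip. I did not touch the brown and turquoise look-alikes or anything else on the bench, but I made no separate check of their positions at the end.

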